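# Put the kitchen things back on their own wooden stands

## Task

Put the pepper mill, the spice jar, the tea box and the peeler away, each fully down in the recess of the low wooden stand made for its shape and size: the mill and the jar upright on the round stands, the tea box upright in the rectangular tray, the peeler lying along the middle of the channel. The spice jar is standing on the tea box, so put the jar away before you move the box. Leave the patterned mug and the tape roll where they are, and let go of everything.

Things in the scene. Friction and masses are not known exactly. Their poses are not given: they have to be found in the camera images.
- pepper_mill: turned wooden pepper mill, standing upright, 170 mm high: round body 58 mm wide at the foot, tapering up to 122 mm, then a round head 49 mm wide from 123 to 159 mm (a good grip, about 140 mm up) with a small knob on top. Origin: centre of its underside, z up along its axis. It does not come apart or turn. About 0.13 to 0.25 kg.
- spice_jar: small round glass spice jar with a dark cap, 41 mm in diameter all the way up, 105 mm high; it starts standing on the tea box, within 20 mm of the box's middle. Origin: centre of its underside, z up along its axis. About 0.08 to 0.15 kg.
- tea_box: white and green cardboard tea box, closed and stiff, 69 mm (own x) by 124 mm (own y) by 84 mm high. Origin: centre of its underside, z up. Grip it across the 69 mm side. About 0.09 to 0.18 kg. Either way round is right.
- peeler: yellow-handled vegetable peeler lying flat, 170 mm long (own x), 25 mm wide (own y) at the handle (-x half) and 20 mm at the blade (+x half), 17 mm thick at the handle and 15 mm at the blade. Origin: centre of its underside, at mid-length, z up. 0.08 kg. Either way round is right.
- mill_stand: larger round wooden stand, fixed to the worktop, 98 mm across and 10 mm high, with a round recess 78 mm across whose floor is 5 mm above the worktop; cork-lined like all four stands (the dark ring stain on the worktop is no stand); for the pepper mill. Origin: centre of its underside, at worktop height.
- jar_stand: smaller round wooden stand, fixed to the worktop, 76 mm across and 10 mm high, with a round recess 56 mm across whose floor is 5 mm above the worktop; for the spice jar. Origin: centre of its underside.
- box_stand: rectangular wooden tray, fixed to the worktop, 107 mm (own x) by 162 mm (own y) and 10 mm high, with a recess 87 by 142 mm whose floor is 5 mm above the worktop; for the tea box, its long side along the tray's long side. Origin: centre of its underside.
- peeler_rest: wooden rest with a straight channel, fixed to the worktop, 130 mm long (own x), 65 mm wide (own y), 10 mm high; the channel runs along x, is 45 mm wide, open at both ends, its floor 5 mm above the worktop. For the peeler, which lies along it and sticks out 20 mm at each end. Origin: centre of its underside.
- mug: bystander: white dotted mug, 82 mm across, 117 mm with its handle, 91 mm high, standing loose; leave it. Origin: under the middle of mug and handle.
- tape_roll: bystander: roll of pale tape lying flat, 104 mm across, 25 mm high, loose; leave it. Origin: centre of its underside.
Things that resemble listed ones, but are neither listed nor needed, are in the scene too. Leave any pink look-alike of the spice_jar alone.

How it is judged:
On the way:
1. the spice jar is put away in the smaller round stand and released, with the tea box still where it was (within 30 mm) (horizontal distance between spice_jar and jar_stand below 0.011 m and z of spice_jar in the frame of jar_stand between 0.003 and 0.0082 m and angle between spice_jar's own z axis and vertical below 0.12 rad and linear speed of spice_jar below 0.02 m/s and contact force between spice_jar and the fingers below 0.05 N and distance of tea_box from where it was at the start of the episode below 0.03 m), for 0.2 s.
At the end, for the whole second after the job is handed in: In its own recess, underside 3 to 8.2 mm above the worktop, within 0.12 rad of upright/level, released, at rest: jar within 11 mm, mill 13 mm of centre; box 13 mm each way, 0.3 rad; peeler 20 mm along, 13 mm across, 0.3 rad. Mug and tape moved under 30 mm (horizontal distance between spice_jar and jar_stand below 0.011 m and z of spice_jar in the frame of jar_stand between 0.003 and 0.0082 m and angle between each of spice_jar, pepper_mill, tea_box, peeler's own z axis and vertical below 0.12 rad and linear speed of each of spice_jar, pepper_mill, tea_box, peeler below 0.02 m/s and horizontal distance between pepper_mill and mill_stand below 0.013 m and z of pepper_mill in the frame of mill_stand between 0.003 and 0.0082 m and x of tea_box in the frame of box_stand between -0.013 and 0.013 m and y of tea_box in the frame of box_stand between -0.013 and 0.013 m and angle between the x axis of tea_box and the x axis of box_stand, either way round below 0.3 rad and z of tea_box in the frame of box_stand between 0.003 and 0.0082 m and x of peeler in the frame of peeler_rest between -0.02 and 0.02 m and y of peeler in the frame of peeler_rest between -0.013 and 0.013 m and angle between the x axis of peeler and the x axis of peeler_rest, either way round below 0.3 rad and z of peeler in the frame of peeler_rest between 0.003 and 0.0082 m and distance of each of mug, tape_roll from where it was at the start of the episode below 0.03 m); the robot touches nothing.
It fails at once if the mug or the tape roll is moved by more than 30 mm (distance of any of mug, tape_roll from where it was at the start of the episode above 0.03 m).
It fails at once if the mill, the jar or the tea box is tipped over (more than 0.8 rad) (angle between any of pepper_mill, spice_jar, tea_box's own z axis and vertical above 0.8 rad).
It also fails if it takes over 128 s, if anything falls off the work surface, if the arm or the gripper's body presses on something with over 40 N, if the wrist force passes 120 N, or if a joint passes its speed limit or range.

## Robot

A 6-joint arm with a two-finger parallel gripper is mounted at the origin on a cart in front of the work surface, level with it; the furniture and walls round the work are solid. World frame = base frame: x ahead of the robot, y to its left, z up, the work surface at z = 0. Lengths are in m, angles in rad, forces in N, time in s.
With the tool pointing down it reaches from about 0.3 to 0.875 m from the base axis. Payload 6.4 kg.
Tool frame: the origin (TCP) lies on the front face of the gripper's body, between the roots of the fingers; the fingertips stand 64 mm ahead of it and the grasp point (between the pads) lies grip_depth ahead of it (grip_depth is the distance from the TCP to the grasp point, in m); z points along the fingers, y is the line along which they close (so a half turn about z gives the same grasp; the last joint's range is limited). The gripper opens to 88 mm and grips with 3 to 60 N. Pads are 18 mm wide; open, the fingers measure 123 mm over their backs; the gripper's body (75 mm by 187 mm) begins 45 mm behind the grasp point.
Start: joints at [-1.384, 0.181, 1.607, -0, 1.354, -0.206], TCP at [0.22, -0.531, 0.303] pointing down, gripper open.
Joint ranges: [-2.99, 2.99], [-0.89, 2.07], [0.3, 2.58], [-1.14, 4.28], [0, 2.63], [-3.12, 3.12]. Speed limits (rad/s): [2.57, 2.57, 3.01, 3.14, 3.14, 3.14].

## Interface

Orientations are given as a rotation vector (axis times angle).
In Python, from workcell import state, camera, finish_job, grip_depth gives the robot as it stands. The module is installed in compiled form; this text tells all that it offers.
- The arm moves only by the tool play_rows, never from a script. Its argument "moves" is a list of rows, each a list of 6 numbers: the shift along the tool's x, y, z each as a share of 0.02 m, from -1 to 1, then the turn, a rotation vector about the tool's x, y, z each as a share of 45 degrees, from -1 to 1. In form: [[x, y, z, ax, ay, az], ...]. A call has 1 to 12 rows; each row shifts and turns the commanded pose from where the row before left it, along the tool's axes as they then stand; what a row does not reach is not made up. A row lasts 1/10 s, in which the tool goes at most 50 mm and 8.59 degrees, less where a joint would pass 70% of its speed; a pose out of reach is approached as far as the arm can. A call with a number of a shift or a turn outside -1 to 1 is refused whole. A call with a gripper value outside its range is refused whole. "gripper" is the opening, from 0 (shut) to 1 (fully open), set as the call begins (left out, the last holds). The fingers move at their own pace and stop on an object; "newtons" is the grip in N (left out, the last holds). Time passes only in rows, so rows that do not move let the fingers close. It gives the time, the measured TCP pose, the force, the opening and the grip force at its end, in the units of the state.
- state(): the state, without advancing time (a new reading comes with each control period).
- camera(name): name is "scene" or "top" or "wrist"; returns a dict with "color" (420x560x3 uint8, red, green, blue), "range_z" (420x560 float32, m along the optical axis (not along the pixel's ray), 0 where there is no reading), "fx", "fy", "cx", "cy" (pixels), "dist" ([k1, k2, p1, p2, k3] as OpenCV has them; the pictures are not rectified), "cam_to_world" (4x4, takes a point from camera to world coordinates). Camera axes: x right, y up, looking along -z (the intrinsics and any distortion apply to the point x, -y, -z); pixel columns grow to the right and rows downward; lengths in m; the calibration is good to about 2 mm. A picture is of the moment at which its call begins.
- finish_job(): hands the job in; it is judged then, once.
The state is a dict: "time_s": time; "joint_positions": joint angles; "joint_vel": joint speeds; "tau": joint torques, N m; "eef_pos": TCP position; "tool_rot": TCP orientation; "contact_force": force on the tool from outside, world axes, zero at the start; "moment": the same for the moment, N m; "grip_width": opening from 0.0 (shut) to 1.0 (fully open); "grip_force": force on a finger pad.
Only numpy, scipy, OpenCV 4.12 (cv2) and the standard library are available. Lean on these libraries where they do the work, as an engineer would, in place of code of your own. Each camera call takes 0.05 s, during which the arm holds its last target. There are 200 camera calls.

## Working session

There is one attempt and no reset: what is moved stays moved. The work goes in short steps, Python scripts to look and compute and a tool call to move; the robot and the scene stay as the last step left them, time stands still between calls to the robot, and variables do not carry over. Pictures are saved under pics/ and viewed, at most 18 in all, crops included, and the job is handed in when it is done.

Besides the shell and the picture viewer there is one more tool, called as name(argument=value, ...), one argument or row to a line, values as JSON. play_rows: Moves the arm, as the interface text tells. Shift numbers are shares of 0.02 m and turn numbers shares of 45 degrees, none past 1 either way. Its arguments: {"type":"object","properties":{"moves":{"type":"array"},"gripper":{"type":"number"},"newtons":{"type":"number"}},"required":["moves"]}

```bash
mkdir -p pics; cat > h.py <<'E'
import numpy as np, cv2
from workcell import state, camera, finish_job, grip_depth
def snap(n,tag):
    c=camera(n); cv2.imwrite(f'pics/{tag}.png',c['color'][:,:,::-1]); np.save(f'pics/{tag}.npy',c,allow_pickle=True); return c
def load(tag): return np.load(f'pics/{tag}.npy',allow_pickle=True).item()
def rays(c,uv):
    K=np.array([[c['fx'],0,c['cx']],[0,c['fy'],c['cy']],[0,0,1.]])
    p=cv2.undistortPoints(np.float64(uv).reshape(-1,1,2),K,np.array(c['dist'],float)).reshape(-1,2)
    return np.c_[p[:,0],-p[:,1],-np.ones(len(p))]
def onplane(c,uv,z):
    T=np.array(c['cam_to_world']); d=rays(c,uv)@T[:3,:3].T; o=T[:3,3]
    return o+d*((z-o[2])/d[:,2])[:,None]
def cloud(c):
    h,w=c['range_z'].shape; v,u=np.mgrid[:h,:w]
    d=rays(c,np.c_[u.ravel(),v.ravel()])*c['range_z'].reshape(-1,1)
    T=np.array(c['cam_to_world']); P=d@T[:3,:3].T+T[:3,3]; P[c['range_z'].ravel()==0]=np.nan
    return P.reshape(h,w,3)
E
python3 - <<'E'
from h import *
print(grip_depth, state())
for n in ('scene','top','wrist'):
    c=snap(n,n+'0'); print(n,np.round(c['cam_to_world'],3).tolist(),c['fx'],c['dist'],(c['range_z']>0).mean())
E
```

```text
0.0453 {'time_s': 0.0, 'joint_positions': array([-1.38429727e+00,  1.81529594e-01,  1.60795591e+00,  1.21809139e-05,
        1.35380075e+00, -2.06351861e-01]), 'joint_vel': array([-0.00011232,  0.00086816,  0.00071065,  0.00047415,  0.00177621,
       -0.00074436]), 'tau': array([ 1.30408345e-03, -4.33865762e+01, -3.41846895e+01,  7.03119719e-02,
        3.85660864e-02, -1.21193561e-04]), 'eef_pos': array([ 0.22003799, -0.53079259,  0.30184166]), 'tool_rot': array([-3.07952127e+00, -6.12793698e-01, -4.50630366e-05]), 'contact_force': array([ 0.23230304, -0.24219454,  0.45785892]), 'moment': array([-0.00743606, -0.03352021, -0.00889074]), 'grip_force': 0.0, 'grip_width': 0.9998252876001259}
scene [[0.569, 0.552, -0.609, -0.22], [-0.822, 0.396, -0.409, -0.543], [0.016, 0.733, 0.68, 0.909], [0.0, 0.0, 0.0, 1.0]] 404.601299364935 [-0.04286013  0.          0.          0.          0.        ] 0.9961267006802721
top [[-0.122, 0.784, -0.609, -0.603], [-0.992, -0.086, 0.087, 0.112], [0.016, 0.615, 0.788, 1.521], [0.0, 0.0, 0.0, 1.0]] 518.4539569321937 [-0.01742863  0.          0.          0.          0.        ] 0.9961437074829932
wrist [[0.383, 0.882, 0.275, 0.292], [-0.924, 0.366, 0.113, -0.5], [-0.001, -0.297, 0.955, 0.383], [0.0, 0.0, 0.0, 1.0]] 364.7459536682225 [0.00145952 0.         0.         0.         0.        ] 0.9961819727891157
```

View pics/scene0.png

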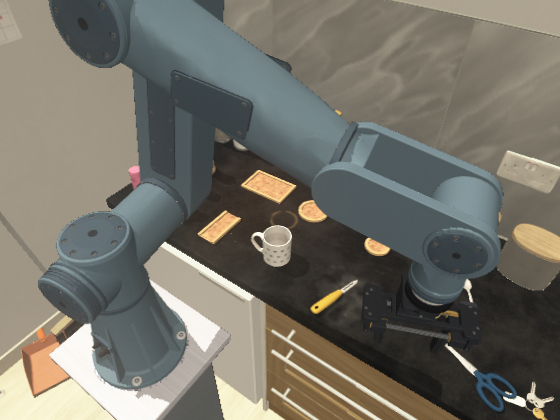

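View pics/top0.png

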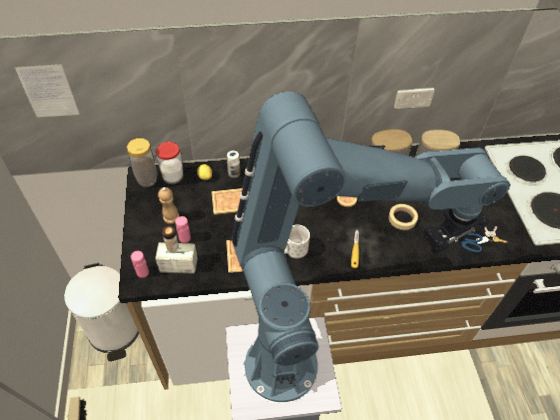

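Scene view: box tray (268,185), peeler rest (219,226), stain (283,218), mill stand (313,211), jar stand (377,245), peeler (335,297), mug (275,245). Top view: mill (168,205), jar on the tea box (172,245), pink look-alikes at (183,230) and (140,264), tape roll (403,216).

```bash
python3 - <<'E'
from h import *
for t in ('scene0','top0'):
    c=load(t); P=cloud(c); hsv=cv2.cvtColor(c['color'],cv2.COLOR_RGB2HSV)
    on=(P[...,2]>-0.01)&(P[...,2]<0.25)&(P[...,0]>0.2)&(P[...,0]<0.95)&(abs(P[...,1])<0.9)
    for nm,lo,hi in (('wood',(5,60,120),(22,255,255)),('yellow',(22,120,120),(34,255,255)),('pink',(160,80,100),(178,255,255)),('lowsat',(0,0,120),(180,70,255))):
        m=(cv2.inRange(hsv,lo,hi)>0)&on
        n,l,s,ce=cv2.connectedComponentsWithStats(m.astype(np.uint8))
        for i in range(1,n):
            if s[i,4]<40: continue
            q=P[l==i]; print(t,nm,s[i].tolist(),'med',np.round(np.nanmedian(q,0),3),'min',np.round(np.nanpercentile(q,2,axis=0),3),'max',np.round(np.nanpercentile(q,98,axis=0),3))
E
```

```text
scene0 wood [241, 170, 55, 34, 996] med [0.661 0.093 0.008] min [0.609 0.014 0.003] max [0.714 0.172 0.015]
scene0 wood [298, 200, 29, 22, 426] med [ 0.636 -0.093  0.008] min [ 0.598 -0.145  0.002] max [ 0.679 -0.053  0.014]
scene0 wood [197, 210, 44, 34, 671] med [0.409 0.103 0.008] min [0.349 0.07  0.003] max [0.476 0.138 0.014]
scene0 wood [512, 223, 48, 40, 1295] med [ 0.767 -0.713  0.137] min [ 0.724 -0.766  0.093] max [ 0.889 -0.653  0.141]
scene0 wood [364, 238, 26, 18, 286] med [ 0.617 -0.335  0.008] min [ 0.588 -0.369  0.001] max [ 0.64  -0.298  0.014]
scene0 wood [310, 289, 33, 25, 189] med [ 0.362 -0.313  0.014] min [ 0.315 -0.329 -0.001] max [ 0.417 -0.285  0.02 ]
scene0 wood [532, 407, 15, 13, 102] med [ 0.381 -0.838  0.003] min [ 0.37  -0.853 -0.001] max [ 0.394 -0.827  0.008]
scene0 yellow [312, 290, 30, 22, 170] med [ 0.359 -0.309  0.017] min [ 0.317 -0.324  0.013] max [ 0.408 -0.291  0.02 ]
scene0 pink [129, 166, 11, 23, 151] med [0.368 0.419 0.09 ] min [0.361 0.407 0.003] max [0.394 0.475 0.11 ]
scene0 lowsat [331, 105, 30, 15, 127] med [ 0.89  -0.058  0.243] min [ 
[... 3734 characters left out ...]
05] max [0.896 0.262 0.114]
top0 lowsat [155, 153, 27, 30, 487] med [0.777 0.319 0.082] min [0.766 0.281 0.007] max [0.808 0.365 0.133]
top0 lowsat [129, 155, 18, 13, 80] med [0.77  0.442 0.151] min [0.759 0.404 0.114] max [0.785 0.46  0.164]
top0 lowsat [285, 224, 25, 34, 608] med [ 0.402 -0.114  0.047] min [ 0.377 -0.148  0.004] max [ 0.459 -0.075  0.091]
top0 lowsat [477, 226, 20, 18, 127] med [ 0.398 -0.815  0.003] min [ 0.368 -0.857 -0.006] max [ 0.433 -0.768  0.012]
top0 lowsat [354, 230, 5, 13, 55] med [ 0.445 -0.335  0.003] min [ 0.42  -0.345 -0.006] max [ 0.471 -0.322  0.01 ]
top0 lowsat [155, 238, 41, 35, 1053] med [0.376 0.301 0.08 ] min [0.359 0.244 0.001] max [0.436 0.367 0.123]
```

```bash
python3 - <<'E'
from h import *
c=load('top0')['color'][130:300,110:450,::-1]; cv2.imwrite('pics/crop1.png',cv2.resize(c,(800,400),interpolation=cv2.INTER_CUBIC))
E
```

```text
(no output)
```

View pics/crop1.png

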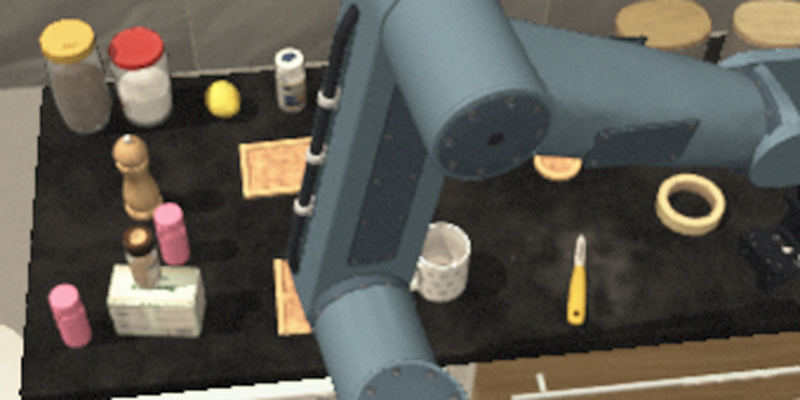

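Crop: jar with brown cap on the tea box, one pink look-alike just behind the box and another to its left; the arm hides part of the trays and stands. I'll align the tool with the world axes and swing left for a closer look.

play_rows(
  moves=[
    [0,0,0,0,0,0.167],
    [0,0,0,0,0,0.167],
    [0,0,0,0,0,0.166],
    [1,-1,0,0,0,0],
    [1,-1,0,0,0,0],
    [1,-1,0,0,0,0],
    [1,-1,0,0,0,0],
    [1,-1,0,0,0,0],
    [1,-1,0,0,0,0],
    [1,-1,0,0,0,0],
    [1,-1,0,0,0,0],
    [1,-1,0,0,0,0],
  ],
  gripper=1,
)

```text
time_s: 1.35
eef_pos: [0.4007, -0.3502, 0.3025]
tool_rot: [-3.141, -0.0, 0.0]
contact_force: [0.4, -0.5, 1.0]
grip_width: 1.0
grip_force: 0.0
```

play_rows(
  moves=[
    [0,-1,-0.2,0,0,0],
    [0,-1,-0.2,0,0,0],
    [0,-1,-0.2,0,0,0],
    [0,-1,-0.2,0,0,0],
    [0,-1,-0.2,0,0,0],
    [0,-1,-0.2,0,0,0],
    [0,-1,-0.2,0,0,0],
    [0,-1,-0.2,0,0,0],
    [0,-1,-0.2,0,0,0],
    [0,-1,-0.2,0,0,0],
    [0,-1,-0.2,0,0,0],
    [0,-1,-0.2,0,0,0],
  ],
)

```text
time_s: 2.55
eef_pos: [0.3998, -0.1101, 0.3509]
tool_rot: [-3.142, -0.0, -0.0]
contact_force: [-1.1, 0.2, -0.4]
grip_width: 1.0
grip_force: 0.0
```

play_rows(
  moves=[
    [0,-1,0,0,0,0],
    [0,-1,0,0,0,0],
    [0,-1,0,0,0,0],
    [0,-1,0,0,0,0],
    [0,-1,0,0,0,0],
    [0,-1,0,0,0,0],
    [0,-1,0,0,0,0],
    [0,-1,0,0,0,0],
    [0,-1,0,0,0,0],
    [0,-1,0,0,0,0],
    [0,-1,0,0,0,0],
    [0,0,0,0,0,0],
  ],
)

```text
time_s: 3.75
eef_pos: [0.3995, 0.1105, 0.3507]
tool_rot: [-3.141, -0.004, 0.0]
contact_force: [-0.2, 0.8, -0.2]
grip_width: 0.999
grip_force: 0.0
```

```bash
python3 - <<'E'
from h import *
print(state()['eef_pos'],state()['tool_rot'])
for n in ('scene','top','wrist'): c=snap(n,n+'1')
print(np.round(c['cam_to_world'],3).tolist())
E
```

```text
[0.39952463 0.11051156 0.3506751 ] [-3.14103391e+00 -4.38887036e-03  3.78451747e-04]
[[0.002, 0.955, 0.297, 0.477], [-1.0, 0.001, 0.002, 0.111], [0.001, -0.297, 0.955, 0.431], [0.0, 0.0, 0.0, 1.0]]
```

View pics/wrist1.png

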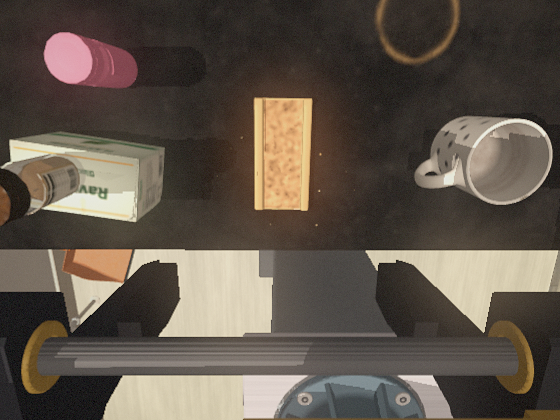

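View pics/scene1.png

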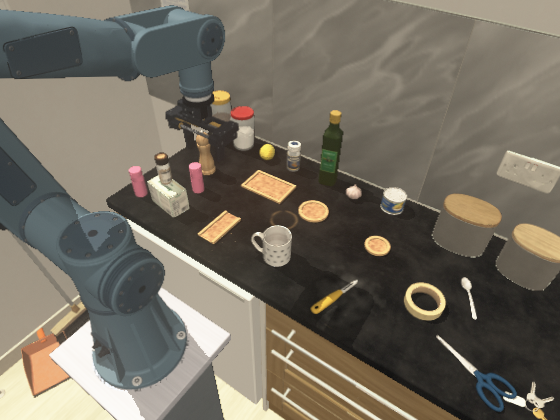

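Wrist view: peeler rest at (283,154), tea box (85,175), jar cap at (5,195), a pink jar (90,60), mug (490,160), stain (418,25). Scene view is now fully clear: tray (268,186), rest (219,226), mill stand (313,211), jar stand (377,245), mill (206,157), jar (165,178).

```bash
cat > m.py <<'E'
from h import *
def comp(c,lo,hi,xy,r,zr):
    P=cloud(c); hsv=cv2.cvtColor(c['color'],cv2.COLOR_RGB2HSV)
    d=np.hypot(P[...,0]-xy[0],P[...,1]-xy[1])
    return P,(cv2.inRange(hsv,lo,hi)>0)&(d<r)&(P[...,2]>zr[0])&(P[...,2]<zr[1])
E
python3 - <<'E'
from m import *
st={'box_stand':((.66,.093),.13),'mill_stand':((.637,-.098),.08),'rest':((.41,.103),.1),'jar_stand':((.615,-.335),.07)}
for t in ('scene1','top1','wrist1'):
    c=load(t)
    for k,(xy,r) in st.items():
        P,m=comp(c,(3,50,90),(24,255,255),xy,r,(-.01,.03))
        cs,_=cv2.findContours(m.astype(np.uint8),cv2.RETR_EXTERNAL,cv2.CHAIN_APPROX_NONE)
        if not cs: continue
        k0=max(cs,key=cv2.contourArea)[:,0]
        if len(k0)<20: continue
        q=onplane(c,k0,.01)[:,:2].astype(np.float32)
        hz=np.nanpercentile(P[m][:,2],[10,50,90]).round(4)
        if 'mill' in k or 'jar' in k: print(t,k,np.round(cv2.fitEllipse(q*1000)[0],0),[round(x) for x in cv2.fitEllipse(q*1000)[1]],hz)
        else:
            R=cv2.minAreaRect(q*1000); print(t,k,np.round(R[0],0),np.round(R[1],0),round(R[2],1),hz)
# peeler, mill, jar, box from clouds
for t in ('scene1','top1'):
    c=load(t)
    P,m=comp(c,(0,0,0),(180,255,255),(.39,-.318),.13,(.006,.03)); q=P[m][:,:2].astype(np.float32)
    R=cv2.minAreaRect(q*1000); print(t,'peeler',np.round(R[0]),np.round(R[1]),round(R[2],1),np.nanpercentile(P[m][:,2],[50,90]))
    for nm,xy,r,zr in (('millhead',(.6,.33),.06,(.12,.2)),('mill foot',(.6,.33),.06,(.005,.04)),('jar',(.405,.314),.07,(.092,.25)),('boxtop',(.395,.305),.12,(.075,.092)),('bottle',(.8,-.08),.1,(.1,.4))):
        P,m=comp(c,(0,0,0),(180,255,255),xy,r,zr); q=P[m]
        if len(q): print(t,nm,len(q),'min',np.nanpercentile(q,2,axis=0).round(3),'max',np.nanpercentile(q,98,axis=0).round(3))
        if nm=='boxtop': R=cv2.minAreaRect(q[:,:2].astype(np.float32)*1000); print('   ',np.round(R[0]),np.round(R[1]),round(R[2],1))
E
```

```text
scene1 box_stand [661.  94.] [117. 170.] 1.5 [0.0044 0.0082 0.0126]
scene1 mill_stand [643. -99.] [99, 105] [0.003  0.0081 0.0122]
scene1 rest [412. 102.] [ 72. 136.] 89.7 [0.0045 0.0078 0.012 ]
scene1 jar_stand [ 625. -335.] [77, 82] [0.0035 0.0081 0.0123]
top1 mill_stand [640. -99.] [99, 105] [-0.0003  0.0054  0.0117]
top1 jar_stand [ 622. -334.] [76, 83] [-0.0004  0.0059  0.0122]
wrist1 box_stand [569.   4.] [ 6. 16.] 64.4 [-0.0025 -0.0011 -0.0001]
wrist1 mill_stand [568. -73.] [6, 23] [-0.0023 -0.0013  0.    ]
wrist1 rest [415.  98.] [130.  88.] 0.1 [-0.0002  0.0046  0.0091]
scene1 peeler [ 384. -316.] [227. 141.] 36.9 [0.01544255 0.01864247]
scene1 millhead 148 min [0.583 0.308 0.12 ] max [0.617 0.344 0.171]
scene1 mill foot 116 min [0.582 0.293 0.005] max [0.628 0.331 0.038]
scene1 jar 434 min [0.387 0.293 0.093] max [0.424 0.328 0.193]
scene1 boxtop 536 min [0.361 0.243 0.076] max [0.499 0.414 0.091]
    [435. 329.] [183. 149.] 87.9
scene1 bottle 2818 min [ 0.783 -0.123  0.107] max [ 0.894 -0.036  0.394]
top1 peeler [ 400. -321.] [253. 201.] 85.8 [0.00885917 0.01795392]
top1 millhead 174 min [0.58  0.307 0.122] max [0.618 0.351 0.169]
top1 mill foot 111 min [0.568 0.3   0.005] max [0.624 0.372 0.039]
top1 jar 147 min [0.388 0.293 0.16 ] max [0.424 0.329 0.194]
top1 boxtop 31 min [0.488 0.263 0.076] max [0.505 0.299 0.091]
    [497. 281.] [18. 37.] 4.1
top1 bottle 1862 min [ 0.782 -0.127  0.108] max [ 0.894 -0.029  0.394]
```

play_rows(
  moves=[
    [0.03,-1,0,0,0,0],
    [0.03,-1,0,0,0,0],
    [0.03,-1,0,0,0,0],
    [0.03,-1,0,0,0,0],
    [0.03,-1,0,0,0,0],
    [0.03,-1,0,0,0,0],
    [0.03,-1,0,0,0,0],
    [0.03,-1,0,0,0,0],
    [0.03,-1,0,0,0,0],
    [0.03,-1,0,0,0,0],
    [0,0,0,0,0,0],
  ],
)

```text
time_s: 5.0
eef_pos: [0.4063, 0.3094, 0.3505]
tool_rot: [-3.141, -0.001, 0.0]
contact_force: [0.1, -1.3, -1.0]
grip_width: 0.997
grip_force: 0.0
```

```bash
python3 - <<'E'
from h import *
print(state()['eef_pos'],state()['tool_rot'])
c=snap('wrist','wrist2'); snap('scene','scene2');snap('top','top2')
E
```

```text
[0.40633768 0.30937732 0.35052879] [-3.14147755e+00 -1.16185253e-03  4.70444748e-04]
```

View pics/wrist2.png

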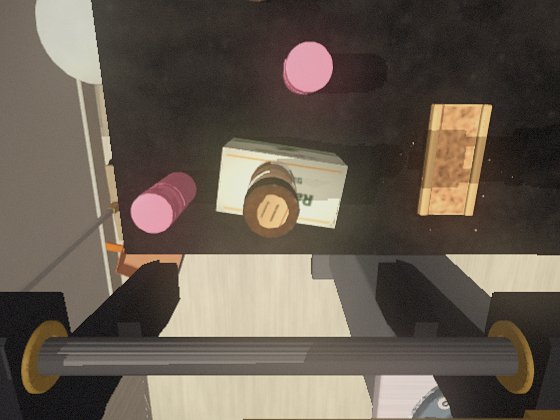

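Wrist view: the jar cap at (271,209), box top with corners near (217,211), (335,227), (346,163), (226,150), so the box is slightly turned; pink jars at (308,66) and (160,205).

```bash
python3 - <<'E'
from m import *
c=load('wrist2'); P=cloud(c)
_,m=comp(c,(0,0,0),(180,255,255),(.406,.311),.06,(.17,.22)); q=P[m]; print('cap',len(q),np.nanmedian(q,0),q[:,:2].min(0),q[:,:2].max(0))
k0=max(cv2.findContours(m.astype(np.uint8),0,1)[0],key=cv2.contourArea)[:,0]
hi=np.nanmedian(q[:,2]); print(hi,[cv2.minEnclosingCircle((onplane(c,k0,h)[:,:2]*1000).astype(np.float32)) for h in (.18,.189)])
_,m=comp(c,(20,0,90),(100,90,255),(.395,.305),.085,(.079,.092)); q=P[m]; print('box',len(q),np.nanmedian(q[:,2]))
m2=cv2.morphologyEx(m.astype(np.uint8),cv2.MORPH_OPEN,np.ones((3,3)))
R=cv2.minAreaRect((P[m2>0][:,:2]*1000).astype(np.float32)); print(R, cv2.boxPoints(R).round())
print(onplane(c,[[217,211],[335,227],[271,209]],.084), onplane(c,[[271,209]],.189))
_,m=comp(c,(0,0,0),(180,255,255),(.61,.33),.08,(.005,.2)); print(m.sum())
E
```

```text
cap 2677 [0.41176093 0.3150394  0.18772989] [0.38958188 0.2952012 ] [0.42960909 0.33518017]
0.18772989452852007 [((409.1123352050781, 315.2703552246094), 22.4378604888916), ((411.790283203125, 315.1127624511719), 21.634607315063477)]
box 5099 0.08454571591887211
((400.2665710449219, 307.3950500488281), (121.72744750976562, 65.12276458740234), 81.33675384521484) [[359. 252.]
 [423. 242.]
 [442. 363.]
 [377. 372.]]
[[0.3778183  0.37058683 0.084     ]
 [0.36100684 0.25227632 0.084     ]
 [0.37993295 0.31681251 0.084     ]] [[0.41136163 0.31501472 0.189     ]]
0
```

play_rows(
  moves=[
    [0.2,-0.28,0.5,0,0,0],
    [0,0,1,0,0,0],
    [0,0,1,0,0,0],
    [0,0,1,0,0,0],
    [0,0,1,0,0,0],
    [0,0,1,0,0,0],
    [0,0,1,0,0,0],
    [0,0,0.5,0,0,0],
    [0,0,0,0,0,0],
    [0,0,0,0,0,0],
  ],
)

```text
time_s: 6.15
eef_pos: [0.4104, 0.3143, 0.2111]
tool_rot: [-3.141, 0.0, -0.001]
contact_force: [0.0, -1.0, 0.4]
grip_width: 1.002
grip_force: 0.0
```

play_rows(
  moves=[
    [0,0,0,0,0,0],
    [0,0,0,0,0,0],
    [0,0,0,0,0,0],
    [0,0,0,0,0,0],
    [0,0,0,0,0,0],
    [0,0,0,0,0,0],
    [0,0,0,0,0,0],
    [0,0,0,0,0,0],
    [0,0,0,0,0,0],
    [0,0,0,0,0,0],
  ],
  gripper=0.2,
  newtons=15,
)

```text
time_s: 7.15
eef_pos: [0.4101, 0.3144, 0.2108]
tool_rot: [3.142, 0.0, 0.0]
contact_force: [-0.1, -0.9, 0.8]
grip_width: 0.459
grip_force: 15.0
```

play_rows(
  moves=[
    [0,0,-0.5,0,0,0],
    [0,0,-1,0,0,0],
    [0,0,-1,0,0,0],
    [0,0,-1,0,0,0],
    [0,0.5,-0.5,0,0,0],
    [0.25,1,0,0,0,0],
    [0.25,1,0,0,0,0],
    [0.25,1,0,0,0,0],
    [0.25,1,0,0,0,0],
    [0.25,1,0,0,0,0],
    [0.25,1,0,0,0,0],
    [0.25,1,0,0,0,0],
  ],
)

```text
time_s: 8.35
eef_pos: [0.4447, 0.163, 0.2905]
tool_rot: [3.141, -0.0, -0.001]
contact_force: [0.5, -0.2, -1.5]
grip_width: 0.456
grip_force: 15.0
```

play_rows(
  moves=[
    [0.25,1,0,0,0,0],
    [0.25,1,0,0,0,0],
    [0.25,1,0,0,0,0],
    [0.25,1,0,0,0,0],
    [0.25,1,0,0,0,0],
    [0.25,1,0,0,0,0],
    [0.25,1,0,0,0,0],
    [0.25,1,0,0,0,0],
    [0.25,1,0,0,0,0],
    [0.25,1,0,0,0,0],
    [0.25,1,0,0,0,0],
    [0.25,1,0,0,0,0],
  ],
)

```text
time_s: 9.55
eef_pos: [0.5045, -0.0768, 0.2905]
tool_rot: [-3.141, 0.0, 0.001]
contact_force: [-0.0, -0.5, -1.9]
grip_width: 0.459
grip_force: 15.0
```

play_rows(
  moves=[
    [0.3,1,0,0,0,0],
    [0.3,1,0,0,0,0],
    [0.3,1,0,0,0,0],
    [0.3,1,0,0,0,0],
    [0.3,1,0,0,0,0],
    [0.3,1,0,0,0,0],
    [0.3,1,0,0,0,0],
    [0.3,1,0,0,0,0],
    [0.3,1,0,0,0,0],
    [0.3,1,0,0,0,0],
    [0,0.5,0,0,0,0],
    [0,0,0,0,0,0],
  ],
)

```text
time_s: 10.75
eef_pos: [0.5648, -0.2871, 0.2902]
tool_rot: [-3.141, 0.002, 0.001]
contact_force: [-0.5, -0.3, -2.0]
grip_width: 0.46
grip_force: 15.0
```

```bash
python3 - <<'E'
from m import *
print(state()['eef_pos'],state()['tool_rot'])
c=snap('wrist','wrist3'); c2=snap('top','top3'); c3=snap('scene','scene3')
for c,z in ((c,0),(c2,0),(c3,0)):
  for k,xy,r in (('jar',(.62,-.335),.055),('mill',(.64,-.098),.07)):
    P,m=comp(c,(3,50,60),(26,255,255),xy,r,(-.01,.03)); 
    if m.sum()<60: continue
    k0=max(cv2.findContours(m.astype(np.uint8),0,1)[0],key=cv2.contourArea)[:,0]
    q=onplane(c,k0,.01)[:,:2]*1000; print(k,m.sum(),cv2.fitEllipse(q.astype(np.float32)),q.min(0).round(),q.max(0).round())
E
```

```text
[ 0.56477629 -0.28713662  0.2902444 ] [-3.14135627e+00  2.35130512e-03  1.00719746e-03]
jar 9914 ((620.6923828125, -333.5744934082031), (105.78900909423828, 105.94357299804688), 149.34381103515625) [ 568. -387.] [ 674. -281.]
mill 16930 ((640.0821533203125, -103.70866394042969), (134.6957550048828, 135.03524780273438), 61.06192398071289) [ 572. -171.] [707. -36.]
jar 296 ((622.0684204101562, -333.2390441894531), (79.05545806884766, 82.85083770751953), 61.875511169433594) [ 581. -375.] [ 663. -293.]
mill 522 ((634.6634521484375, -95.6904067993164), (98.16593170166016, 124.18768310546875), 62.37737274169922) [ 562. -150.] [693. -41.]
jar 445 ((624.3715209960938, -334.6534423828125), (78.64212799072266, 81.71438598632812), 93.16097259521484) [ 582. -374.] [ 667. -294.]
mill 906 ((629.4417724609375, -98.08617401123047), (124.47738647460938, 134.9954833984375), 120.06311798095703) [ 562. -168.] [701. -32.]
```

View pics/wrist3.png

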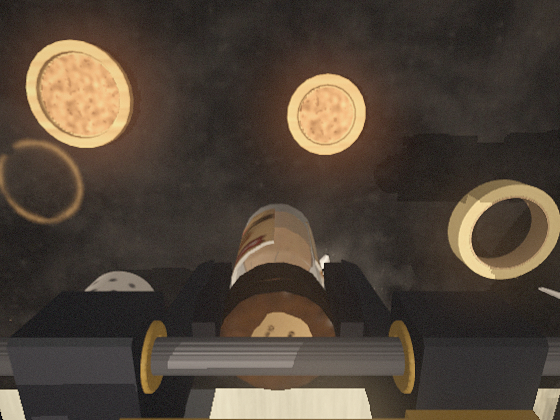

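Wrist view: jar stand centred near (326,114), mill stand (79,94), jar held upright at (275,280), tape roll (505,228).

```bash
python3 - <<'E'
from m import *
c=load('wrist3'); P=cloud(c)
for k,xy in (('jar',(326,114)),('mill',(79,94))):
    v=cv2.cvtColor(c['color'],cv2.COLOR_RGB2HSV); m=cv2.inRange(v,(3,30,140),(30,255,255))
    n,l=cv2.connectedComponents(m); q=None
    mm=(l==l[xy[1],xy[0]]).astype(np.uint8)
    k0=max(cv2.findContours(mm,0,1)[0],key=cv2.contourArea)[:,0]
    q=onplane(c,k0,.01)[:,:2]*1000; print(k,cv2.fitEllipse(q.astype(np.float32)),np.nanpercentile(P[mm>0][:,2],[10,50,90]).round(4))
E
```

```text
jar ((627.7677001953125, -332.54901123046875), (74.4504623413086, 74.6500473022461), 164.72509765625) [0.0037 0.0056 0.0095]
mill ((645.7891845703125, -99.06771087646484), (96.14079284667969, 97.84635162353516), 5.427745819091797) [0.0034 0.0049 0.0091]
```

play_rows(
  moves=[
    [0.765,0.585,0,0,0,0],
    [0.765,0.585,0,0,0,0],
    [0.765,0.585,0,0,0,0],
    [0.765,0.585,0,0,0,0],
    [0,0,1,0,0,0],
    [0,0,1,0,0,0],
    [0,0,1,0,0,0],
    [0,0,1,0,0,0],
    [0,0,1,0,0,0],
    [0,0,0,0,0,0],
  ],
)

```text
time_s: 11.9
eef_pos: [0.6248, -0.3301, 0.1871]
tool_rot: [-3.137, -0.002, 0.008]
contact_force: [-0.8, 0.8, -2.0]
grip_width: 0.457
grip_force: 15.0
```

play_rows(
  moves=[
    [0,0,1,0,0,0],
    [0,0,0.8,0,0,0],
    [0,0,0.4,0,0,0],
    [0,0,0.4,0,0,0],
    [0,0,0.2,0,0,0],
    [0,0,0.1,0,0,0],
    [0,0,0,0,0,0],
    [0,0,0,0,0,0],
  ],
)

```text
time_s: 12.7
eef_pos: [0.6266, -0.3326, 0.1334]
tool_rot: [3.141, 0.0, 0.001]
contact_force: [-0.1, 0.7, -1.5]
grip_width: 0.456
grip_force: 15.0
```

```bash
python3 - <<'E'
from m import *
print(state()['contact_force'],state()['eef_pos'])
c=snap('scene','scene4'); c2=snap('top','top4')
a=c['color'][200:290,330:450,::-1]; b=c2['color'][160:240,300:407,::-1]
cv2.imwrite('pics/cr4.png',np.hstack([cv2.resize(a,(400,300)),cv2.resize(b,(400,300))]))
E
```

```text
[-0.05224032  0.67967494 -1.52407152] [ 0.62656272 -0.33262118  0.13335906]
```

View pics/cr4.png

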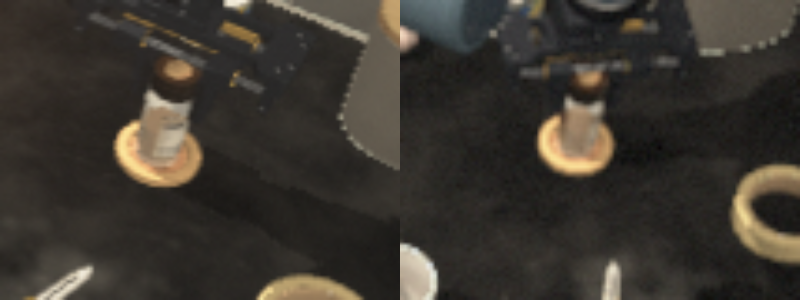

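The jar stands inside its round recess in both views. Lower the last millimetre, release, and go up.

play_rows(
  moves=[
    [0,0,0.07,0,0,0],
    [0,0,0,0,0,0],
  ],
)

```text
time_s: 13.0
eef_pos: [0.6267, -0.3326, 0.1321]
tool_rot: [3.141, 0.0, 0.002]
contact_force: [-0.6, 0.4, 1.8]
grip_width: 0.459
grip_force: 15.0
```

play_rows(
  moves=[
    [0,0,0,0,0,0],
    [0,0,0,0,0,0],
    [0,0,0,0,0,0],
    [0,0,0,0,0,0],
    [0,0,0,0,0,0],
    [0,0,0,0,0,0],
    [0,0,0,0,0,0],
  ],
  gripper=0.9,
)

```text
time_s: 13.7
eef_pos: [0.6263, -0.3324, 0.1313]
tool_rot: [-3.141, -0.0, 0.0]
contact_force: [-0.4, -0.7, -0.4]
grip_width: 0.901
grip_force: 0.0
```

play_rows(
  moves=[
    [0,0,-0.5,0,0,0],
    [0,0,-1,0,0,0],
    [0,0,-1,0,0,0],
    [0,0,-1,0,0,0],
    [0,0,-1,0,0,0],
    [0,0,-1,0,0,0],
    [0,-0.5,-1,0,0,0],
    [-0.4,-1,-0.5,0,0,0],
    [-0.4,-1,0,0,0,0],
    [-0.4,-1,0,0,0,0],
    [-0.4,-1,0,0,0,0],
    [-0.4,-1,0,0,0,0],
  ],
)

```text
time_s: 14.9
eef_pos: [0.5859, -0.2209, 0.2722]
tool_rot: [3.141, 0.001, 0.001]
contact_force: [-0.7, 0.2, -1.2]
grip_width: 0.9
grip_force: 0.0
```

```bash
python3 - <<'E'
from m import *
for n in ('scene','top','wrist'):
    c=snap(n,n+'5')
    P,m=comp(c,(0,0,0),(180,255,255),(.626,-.334),.035,(.1,.13)); q=P[m]
    if len(q): print(n,len(q),np.nanpercentile(q,[2,50,98],axis=0).round(4))
E
```

```text
scene 146 [[ 0.6043 -0.3516  0.1012]
 [ 0.619  -0.333   0.1109]
 [ 0.6408 -0.3145  0.1147]]
top 80 [[ 0.6035 -0.3499  0.101 ]
 [ 0.6204 -0.3327  0.1082]
 [ 0.6425 -0.316   0.1148]]
wrist 3001 [[ 0.6084 -0.349   0.1021]
 [ 0.6269 -0.3298  0.1091]
 [ 0.6443 -0.3123  0.1106]]
```

play_rows(
  moves=[
    [-0.34,-0.98,-0.2,0,0,0],
    [-0.34,-0.98,-0.2,0,0,0],
    [-0.34,-0.98,-0.2,0,0,0],
    [-0.34,-0.98,-0.2,0,0,0],
    [-0.34,-0.98,-0.2,0,0,0],
    [-0.34,-0.98,-0.2,0,0,0],
    [-0.34,-0.98,-0.2,0,0,0],
    [-0.34,-0.98,-0.2,0,0,0],
    [-0.34,-0.98,-0.2,0,0,0],
    [-0.34,-0.98,-0.2,0,0,0],
    [-0.34,-0.98,-0.2,0,0,0],
    [-0.34,-0.98,-0.2,0,0,0],
  ],
  gripper=1,
)

```text
time_s: 16.25
eef_pos: [0.5039, 0.0143, 0.3198]
tool_rot: [3.142, 0.001, 0.001]
contact_force: [0.6, -0.1, -0.7]
grip_width: 1.001
grip_force: 0.0
```

play_rows(
  moves=[
    [-0.34,-0.98,0,0,0,0],
    [-0.34,-0.98,0,0,0,0],
    [-0.34,-0.98,0,0,0,0],
    [-0.34,-0.98,0,0,0,0],
    [-0.34,-0.98,0,0,0,0],
    [-0.34,-0.98,0,0,0,0],
    [-0.34,-0.98,0,0,0,0],
    [-0.34,-0.98,0,0,0,0],
    [-0.34,-0.98,0,0,0,0],
    [-0.34,-0.98,0,0,0,0],
    [-0.34,-0.98,0,0,0,0],
    [-0.34,-0.98,0,0,0,0],
  ],
)

```text
time_s: 17.45
eef_pos: [0.422, 0.2493, 0.3196]
tool_rot: [-3.142, -0.001, -0.001]
contact_force: [1.3, 0.7, 0.6]
grip_width: 0.998
grip_force: 0.0
```

play_rows(
  moves=[
    [0,0,0,0,0,-0.181],
    [0,0,0,0,0,-0.181],
    [0,0,0,0,0,-0.181],
    [0,0,0,0,0,-0.181],
    [0,0,0,0,0,-0.181],
    [0,0,0,0,0,-0.181],
    [0,0,0,0,0,-0.181],
    [0,0,0,0,0,-0.181],
    [0,0,0,0,0,-0.181],
    [0,0,0,0,0,-0.181],
    [0,0,0,0,0,0],
  ],
)

```text
time_s: 18.55
eef_pos: [0.4224, 0.2485, 0.3195]
tool_rot: [2.379, 2.052, 0.0]
contact_force: [-0.1, -0.6, 0.1]
grip_width: 0.998
grip_force: 0.0
```

```bash
cat >> m.py <<'E'
def pose():
    s=state(); R=cv2.Rodrigues(s['tool_rot'])[0]; return s['eef_pos'],R
def delta(x,y,z):
    p,R=pose(); return (R.T@(np.array([x,y,z])-p)/.02).round(2)
def yaw():
    R=pose()[1]; return np.degrees(np.arctan2(R[1,0],R[0,0]))
E
python3 - <<'E'
from m import *
print(pose()[0],yaw(),state()['joint_positions'])
for n in ('wrist','scene','top'):
    c=snap(n,n+'6'); P,m=comp(c,(20,0,90),(100,90,255),(.4,.307),.085,(.079,.092))
    m2=cv2.morphologyEx(m.astype(np.uint8),cv2.MORPH_OPEN,np.ones((3,3)) if n=='wrist' else np.ones((2,2)))
    q=P[m2>0]
    if len(q)>10: print(n,len(q),np.nanmedian(q[:,2]),cv2.minAreaRect((q[:,:2]*1000).astype(np.float32)))
print(delta(.4,.307,.34))
E
```

```text
[0.42241688 0.2484523  0.31953762] 81.54866104447837 [ 2.88912915e-01 -2.79268216e-02  1.79545476e+00  1.66381231e-05
  1.37378727e+00  4.36413368e-01]
wrist 10967 0.08475101204919755 ((400.6236572265625, 307.10321044921875), (121.64324188232422, 64.95476531982422), 81.16044616699219)
scene 547 0.08734100175066406 ((423.35150146484375, 296.8491516113281), (117.7903060913086, 118.99970245361328), 80.03204345703125)
[ 2.73 -1.57 -1.03]
```

View pics/wrist6.png

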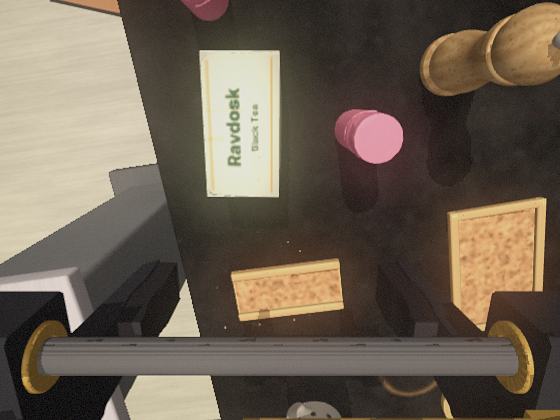

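Wrist view: tea box top clear at (241,124) and aligned with the tool, pink jar at (370,135), mill (500,50), tray (500,265), rest (288,290).

play_rows(
  moves=[
    [0.91,-0.52,0,0,0,0],
    [0.91,-0.52,0,0,0,0],
    [0.91,-0.52,0,0,0,0],
    [0,0,1,0,0,0],
    [0,0,1,0,0,0],
    [0,0,1,0,0,0],
    [0,0,1,0,0,0],
    [0,0,1,0,0,0],
    [0,0,1,0,0,0],
    [0,0,1,0,0,0],
    [0,0,0.5,0,0,0],
    [0,0,0,0,0,0],
  ],
)

```text
time_s: 19.9
eef_pos: [0.3994, 0.3063, 0.168]
tool_rot: [-2.382, -2.047, 0.005]
contact_force: [0.5, -0.1, 0.5]
grip_width: 0.997
grip_force: 0.0
```

play_rows(
  moves=[
    [0,0,1,0,0,0],
    [0,0,1,0,0,0],
    [0,0,0.7,0,0,0],
    [0,0,0,0,0,0],
    [0,0,0,0,0,0],
  ],
)

```text
time_s: 20.4
eef_pos: [0.4006, 0.3068, 0.1159]
tool_rot: [2.381, 2.049, 0.001]
contact_force: [0.6, -1.7, -0.3]
grip_width: 1.003
grip_force: 0.0
```

play_rows(
  moves=[
    [0,0,0,0,0,0],
    [0,0,0,0,0,0],
    [0,0,0,0,0,0],
    [0,0,0,0,0,0],
    [0,0,0,0,0,0],
    [0,0,0,0,0,0],
    [0,0,0,0,0,0],
    [0,0,0,0,0,0],
  ],
  gripper=0.5,
  newtons=15,
)

```text
time_s: 21.2
eef_pos: [0.4007, 0.3069, 0.1161]
tool_rot: [2.381, 2.05, 0.002]
contact_force: [-1.2, -0.7, 5.5]
grip_width: 0.777
grip_force: 15.0
```

play_rows(
  moves=[
    [0,0,-0.3,0,0,0],
    [0,0,-1,0,0,0],
    [0,0,-1,0,0,0],
    [0,0,-1,0,0,0],
    [0,0,-1,0,0,0],
    [0,0,-1,0,0,0],
    [0,0,-1,0,0,0],
    [0,0,-0.3,0,0,0],
    [0,0,0,0,0,0],
  ],
)

```text
time_s: 22.1
eef_pos: [0.4006, 0.3068, 0.248]
tool_rot: [2.38, 2.049, 0.003]
contact_force: [0.5, -0.1, -1.4]
grip_width: 0.78
grip_force: 15.0
```

```bash
python3 - <<'E'
from m import *
print(pose()[0],state()['contact_force'],state()['grip_width'])
snap('scene','scene7');snap('top','top7')
for t in ('scene1','scene5','scene6','scene7','top1','top5','top6','top7','wrist6'):
    c=load(t); v=cv2.cvtColor(c['color'],cv2.COLOR_RGB2HSV)
    P=cloud(c); d=np.hypot(P[...,0]-.661,P[...,1]-.094)
    m=((cv2.inRange(v,(3,40,140),(30,255,255))>0)&(d<.12)&(abs(P[...,2])<.03)).astype(np.uint8)
    k0=max(cv2.findContours(m,0,1)[0],key=cv2.contourArea)[:,0]
    q=(onplane(c,k0,.01)[:,:2]*1000).astype(np.float32); R=cv2.minAreaRect(q)
    print(t,np.round(R[0],1),np.round(R[1],1),round(R[2],1),cv2.boxPoints(R).round().tolist())
E
```

```text
[0.40056451 0.30675342 0.2479893 ] [ 0.45044077 -0.14479327 -1.35177653] 0.7798983776565571
scene1 [661.5  94.6] [113.6 164.7] 1.6 [[602.0, 175.0], [607.0, 11.0], [721.0, 14.0], [716.0, 179.0]]
scene5 [661.5  94.5] [113.6 164.9] 1.6 [[602.0, 175.0], [607.0, 11.0], [721.0, 14.0], [716.0, 179.0]]
scene6 [661.5  94.5] [113.6 164.9] 1.6 [[602.0, 175.0], [607.0, 11.0], [721.0, 14.0], [716.0, 179.0]]
scene7 [661.3  94.6] [113.9 164.9] 1.2 [[603.0, 176.0], [606.0, 11.0], [720.0, 13.0], [716.0, 178.0]]Traceback (most recent call last):
  File "<stdin>", line 8, in <module>
ValueError: max() iterable argument is empty
```

play_rows(
  moves=[
    [-0.57,0.974,0,0,0,0],
    [-0.57,0.974,0,0,0,0],
    [-0.57,0.974,0,0,0,0],
    [-0.57,0.974,0,0,0,0],
    [-0.57,0.974,0,0,0,0],
    [-0.57,0.974,0,0,0,0],
    [-0.57,0.974,0,0,0,0],
    [-0.57,0.974,0,0,0,0],
    [-0.57,0.974,0,0,0,0],
    [-0.57,0.974,0,0,0,0],
    [-0.57,0.974,0,0,0,0],
    [-0.57,0.974,0,0,0,0],
  ],
)

```text
time_s: 23.4
eef_pos: [0.6116, 0.1357, 0.2459]
tool_rot: [-2.38, -2.049, 0.002]
contact_force: [0.1, -0.1, -2.0]
grip_width: 0.779
grip_force: 15.0
```

play_rows(
  moves=[
    [-0.57,0.974,0,0,0,0],
    [-0.57,0.974,0,0,0,0],
    [-0.57,0.974,0,0,0,0],
    [0,0,0,0,0,-0.111],
    [0,0,0,0,0,-0.111],
    [0,0,0,0,0,0],
    [0,0,0,0,0,0],
  ],
)

```text
time_s: 24.1
eef_pos: [0.6636, 0.094, 0.2463]
tool_rot: [-2.195, -2.246, 0.002]
contact_force: [0.2, -0.2, -1.2]
grip_width: 0.775
grip_force: 15.0
```

```bash
python3 - <<'E'
from m import *
print(pose()[0],yaw(),delta(.664,.095,.1215))
snap('scene','scene8');c=snap('wrist','wrist8');snap('top','top8')
a=load('scene8')['color'][100:250,200:400,::-1]; b=c['color'][:,:,::-1]
cv2.imwrite('pics/cr8.png',np.hstack([cv2.resize(a,(400,300)),cv2.resize(b,(400,300))]))
E
```

```text
[0.66363054 0.09396241 0.24627734] 91.3120142599278 [0.05 0.03 6.24]
```

View pics/cr8.png

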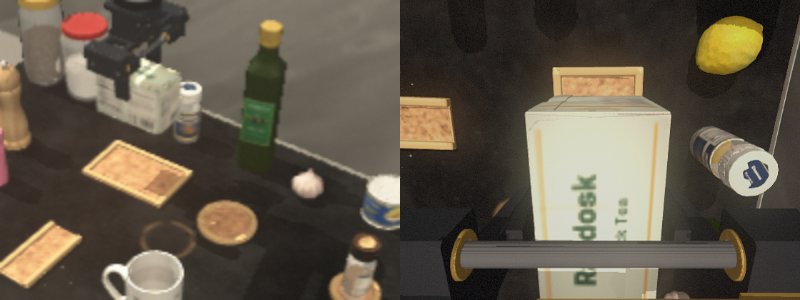

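Scene view: box held above the tray, which still shows clear; wrist view: tray rims are symmetric about the box (tray centre column 598, box 597).

```bash
python3 - <<'E'
from m import *
c=load('wrist8'); print(onplane(c,[[277,94],[214,95],[340,95]],.01).round(4))
E
```

```text
[[0.6619 0.1766 0.01  ]
 [0.6097 0.1746 0.01  ]
 [0.714  0.177  0.01  ]]
```

play_rows(
  moves=[
    [0,0,1,0,0,0],
    [0,0,1,0,0,0],
    [0,0,1,0,0,0],
    [0,0,1,0,0,0],
    [0,0,1,0,0,0],
    [0,0,0.4,0,0,0],
    [0,0,0,0,0,0],
  ],
)

```text
time_s: 24.95
eef_pos: [0.663, 0.0942, 0.1379]
tool_rot: [-2.192, -2.247, 0.003]
contact_force: [-0.8, -0.2, -1.1]
grip_width: 0.772
grip_force: 15.0
```

play_rows(
  moves=[
    [0,0.05,0.4,0,0,0],
    [0,0,0.3,0,0,0],
    [0,0,0.1,0,0,0],
    [0,0,0,0,0,0],
    [0,0,0,0,0,0],
  ],
)

```text
time_s: 25.45
eef_pos: [0.665, 0.0941, 0.1237]
tool_rot: [2.193, 2.249, 0.001]
contact_force: [-0.1, 0.2, -1.5]
grip_width: 0.773
grip_force: 15.0
```

play_rows(
  moves=[
    [0,0,0.05,0,0,0],
    [0,0,0,0,0,0],
  ],
)

```text
time_s: 25.65
eef_pos: [0.6649, 0.0941, 0.1225]
tool_rot: [2.193, 2.249, 0.0]
contact_force: [-0.8, 0.4, -1.5]
grip_width: 0.78
grip_force: 15.0
```

```bash
python3 - <<'E'
from m import *
print(pose()[0],state()['contact_force'])
for n in ('scene','top'):
    c=snap(n,n+'9'); P=cloud(c); d=np.hypot(P[...,0]-.66,P[...,1]-.094); q=P[(d<.08)&(P[...,2]>.06)&(P[...,2]<.1)]
    print(n,np.nanpercentile(q[:,2],[5,50,95]))
E
```

```text
[0.66493081 0.09414707 0.1225027 ] [-0.7605165   0.36568511 -1.50195383]
scene [0.06425077 0.08974799 0.09602725]
top [0.06372174 0.08866988 0.09631423]
```

play_rows(
  moves=[
    [0,0,0.05,0,0,0],
    [0,0,0,0,0,0],
  ],
)

```text
time_s: 25.95
eef_pos: [0.6649, 0.0941, 0.1213]
tool_rot: [2.193, 2.249, 0.0]
contact_force: [1.3, 0.3, -1.3]
grip_width: 0.779
grip_force: 15.0
```

play_rows(
  moves=[
    [0,0,0,0,0,0],
    [0,0,0,0,0,0],
    [0,0,0,0,0,0],
    [0,0,0,0,0,0],
    [0,0,0,0,0,0],
  ],
  gripper=1,
)

```text
time_s: 26.45
eef_pos: [0.6649, 0.0941, 0.1214]
tool_rot: [2.193, 2.249, 0.0]
contact_force: [-0.2, -0.0, 0.8]
grip_width: 0.999
grip_force: 0.0
```

play_rows(
  moves=[
    [0,0,-0.5,0,0,0],
    [0,0,-1,0,0,0],
    [0,0,-1,0,0,0],
    [0,0,-1,0,0,0],
    [0,0,-1,0,0,0],
    [0,0,-1,0,0,0],
    [0,0,-1,0,0,0],
    [0,0,-1,0,0,0],
    [0,0,-1,0,0,0],
    [0,0,-1,0,0,0],
    [0,0,-1,0,0,0],
    [0,0,0,0,0,0],
  ],
)

```text
time_s: 27.65
eef_pos: [0.6661, 0.0942, 0.3359]
tool_rot: [2.19, 2.246, 0.007]
contact_force: [1.1, -0.5, 0.4]
grip_width: 1.002
grip_force: 0.0
```

```bash
python3 - <<'E'
from m import *
print(pose()[0],yaw(),state()['joint_positions'])
for n in ('scene','top','wrist'):
    c=snap(n,n+'10'); P,m=comp(c,(15,0,90),(110,110,255),(.664,.094),.085,(.082,.096)); q=P[m]
    if len(q)>50: print(n,len(q),np.nanmedian(q[:,2]),cv2.minAreaRect((q[:,:2]*1000).astype(np.float32)))
    P,m=comp(c,(0,0,0),(180,255,255),(.6,.33),.06,(.125,.158)); q=P[m]; print('head',len(q), np.nanpercentile(q,[2,50,98],axis=0).round(4) if len(q) else '')
print('to mill',delta(.6,.33,.3))
E
```

```text
[0.66607368 0.09417402 0.33591923] 91.44867842915059 [-3.55811920e-02  3.68436460e-01  1.30706856e+00  3.70167439e-05
  1.45907593e+00 -6.08707628e-02]
scene 499 0.09225562309743651 ((662.4349975585938, 91.19273376464844), (73.98786163330078, 122.21399688720703), 0.3340056538581848)
head 132 [[0.5822 0.3078 0.1256]
 [0.5946 0.3177 0.1447]
 [0.6201 0.3457 0.1568]]
head 0 
wrist 9072 0.08982486947431634 ((665.4473266601562, 94.33867645263672), (65.02942657470703, 121.95690155029297), 1.4077179431915283)
head 0 
to mill [11.87 -2.92  1.53]
```

View pics/wrist10.png

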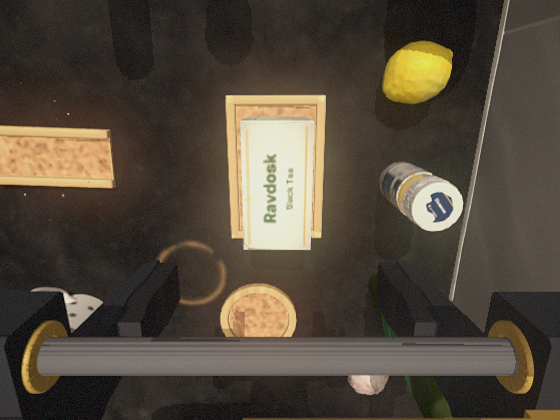

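Wrist view: tea box (278,184) sits in the tray (276,165) with the rim visible all round; mill stand at (258,317), rest (60,156).

play_rows(
  moves=[
    [0.99,-0.243,0,0,0,0],
    [0.99,-0.243,0,0,0,0],
    [0.99,-0.243,0,0,0,0],
    [0.99,-0.243,0,0,0,0],
    [0.99,-0.243,0,0,0,0],
    [0.99,-0.243,0,0,0,0],
    [0.99,-0.243,0,0,0,0],
    [0.99,-0.243,0,0,0,0],
    [0.99,-0.243,0,0,0,0],
    [0.99,-0.243,0,0,0,0],
    [0.99,-0.243,0,0,0,0],
    [0,0,0,0,0,0],
  ],
)

```text
time_s: 29.0
eef_pos: [0.6037, 0.3144, 0.3305]
tool_rot: [-2.187, -2.253, 0.001]
contact_force: [0.7, -0.1, 0.3]
grip_width: 1.0
grip_force: 0.0
```

```bash
python3 - <<'E'
from m import *
print(pose()[0],yaw())
c=snap('wrist','wrist11'); v=cv2.cvtColor(c['color'],cv2.COLOR_RGB2HSV)
P,m=comp(c,(3,60,60),(25,255,255),(.6,.33),.06,(.115,.2)); q=P[m]; print(len(q),np.nanpercentile(q,[1,50,99],axis=0).round(4))
for h in (.13,.14,.15):
    s=q[abs(q[:,2]-h)<.005]; print(h,len(s),s.min(0).round(4),s.max(0).round(4))
top=q[q[:,2]>.162]; print('knob',len(top),top.min(0),top.max(0))
P,m=comp(c,(3,60,60),(25,255,255),(.6,.33),.07,(.002,.2));k0=max(cv2.findContours(m.astype(np.uint8),0,1)[0],key=cv2.contourArea)[:,0]
print(cv2.boundingRect(k0))
E
```

```text
[0.60366191 0.31443779 0.33049313] 91.70160055919379
3139 [[0.5858 0.3128 0.1192]
 [0.6084 0.3397 0.152 ]
 [0.6315 0.3581 0.1584]]
0.13 16 [0.5912 0.3514 0.1298] [0.6217 0.3589 0.1348]
0.14 553 [0.5842 0.3099 0.1351] [0.6335 0.3589 0.145 ]
0.15 1488 [0.5868 0.3125 0.145 ] [0.631  0.3566 0.155 ]
knob 14 [0.60254978 0.32957523 0.16387948] [0.61372105 0.33432618 0.16822346]
(252, 130, 66, 82)
```

View pics/wrist11.png

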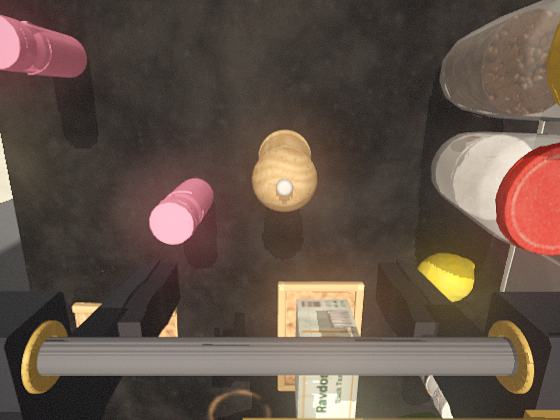

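Wrist view: mill head at (285,182) with knob (285,188), pink jar (180,215), storage jars at the right clear of the gripper.

play_rows(
  moves=[
    [0.92,0.25,0,0,0,0],
    [0,0,1,0,0,0],
    [0,0,1,0,0,0],
    [0,0,1,0,0,0],
    [0,0,1,0,0,0],
    [0,0,1,0,0,0],
    [0,0,1,0,0,0],
    [0,0,0.8,0,0,0],
    [0,0,0.4,0,0,0],
    [0,0,0,0,0,0],
    [0,0,0,0,0,0],
  ],
)

```text
time_s: 30.15
eef_pos: [0.6108, 0.3291, 0.188]
tool_rot: [2.193, 2.249, 0.001]
contact_force: [-0.3, 0.1, 1.2]
grip_width: 0.997
grip_force: 0.0
```

play_rows(
  moves=[
    [0,0,0,0,0,0],
    [0,0,0,0,0,0],
    [0,0,0,0,0,0],
    [0,0,0,0,0,0],
    [0,0,0,0,0,0],
    [0,0,0,0,0,0],
    [0,0,0,0,0,0],
    [0,0,0,0,0,0],
    [0,0,0,0,0,0],
  ],
  gripper=0.3,
  newtons=20,
)

```text
time_s: 31.05
eef_pos: [0.6105, 0.3291, 0.1875]
tool_rot: [2.193, 2.249, 0.0]
contact_force: [-0.6, 0.4, 2.2]
grip_width: 0.535
grip_force: 19.6
```

```bash
python3 - <<'E'
from m import *
print(pose()[0],yaw(),state()['grip_width']*88)
E
```

```text
[0.61049553 0.3290894  0.18751559] 91.4461659934368 47.08881798489405
```

play_rows(
  moves=[
    [0,0,-0.3,0,0,0],
    [0,0,-0.7,0,0,0],
    [0,0,-1,0,0,0],
    [0,0,-1,0,0,0],
    [0,0,-1,0,0,0],
    [0,0,-1,0,0,0],
    [0,0,-1,0,0,0],
    [0,0,-0.6,0,0,0],
    [-0.3,0,0,0,0,0],
    [-0.7,0,0,0,0,0],
  ],
)

```text
time_s: 32.05
eef_pos: [0.6106, 0.3091, 0.319]
tool_rot: [-2.191, -2.251, 0.0]
contact_force: [0.2, -0.4, -1.6]
grip_width: 0.541
grip_force: 19.8
```

play_rows(
  moves=[
    [-1,0.05,0,0,0,0],
    [-1,0.05,0,0,0,0],
    [-1,0.05,0,0,0,0],
    [-1,0.05,0,0,0,0],
    [-1,0.05,0,0,0,0],
    [-1,0.05,0,0,0,0],
    [-1,0.05,0,0,0,0],
    [-1,0.05,0,0,0,0],
    [-1,0.05,0,0,0,0],
    [-1,0.05,0,0,0,0],
    [-1,0.05,0,0,0,0],
    [-1,0.05,0,0,0,0],
  ],
)

```text
time_s: 33.25
eef_pos: [0.6284, 0.0667, 0.3185]
tool_rot: [-2.194, -2.247, 0.002]
contact_force: [0.5, -0.5, -1.5]
grip_width: 0.538
grip_force: 19.8
```

play_rows(
  moves=[
    [-1,0.05,0,0,0,0],
    [-1,0.05,0,0,0,0],
    [-1,0.05,0,0,0,0],
    [-1,0.05,0,0,0,0],
    [-1,0.05,0,0,0,0],
    [-1,0.05,0,0,0,0],
    [-1,0.05,0,0,0,0],
    [-0.8,0.05,0,0,0,0],
    [-0.5,0.05,0,0,0,0],
    [0,0,0,0,0,0],
    [0,0,0,0,0,0],
  ],
)

```text
time_s: 34.35
eef_pos: [0.6421, -0.0961, 0.3192]
tool_rot: [-2.193, -2.249, -0.0]
contact_force: [0.6, -0.6, -2.5]
grip_width: 0.538
grip_force: 19.8
```

```bash
python3 - <<'E'
from m import *
print(pose()[0],yaw(),state()['contact_force'],delta(.6435,-.1035,.195))
a=snap('scene','scene12');b=snap('wrist','wrist12');c=snap('top','top12')
for c in (a,c):
    P=cloud(c); xy=pose()[0]
    m=(abs(P[...,0]-xy[0])<.06)&(abs(P[...,1]-xy[1])<.06)
    for z0,z1 in ((.135,.16),(.16,.19),(.19,.22),(.22,.24)):
        q=P[m&(P[...,2]>z0)&(P[...,2]<z1)]; print(z0,len(q),np.nanpercentile(q,[3,50,97],axis=0).round(3)[:,:2].tolist() if len(q) else '')
cv2.imwrite('pics/cr12.png',np.hstack([cv2.resize(a['color'][60:240,200:440,::-1],(400,300)),cv2.resize(b['color'][:,:,::-1],(400,300))]))
E
```

```text
[ 0.64213621 -0.09609231  0.31918263] 91.43713683047834 [ 0.56724521 -0.56941675 -2.46462333] [-0.38  0.06  6.21]
0.135 127 [[0.612, -0.121], [0.621, -0.105], [0.647, -0.072]]
0.16 158 [[0.615, -0.12], [0.621, -0.106], [0.646, -0.074]]
0.19 144 [[0.621, -0.115], [0.627, -0.102], [0.646, -0.079]]
0.22 59 [[0.621, -0.113], [0.625, -0.102], [0.641, -0.08]]
0.135 57 [[0.611, -0.119], [0.618, -0.098], [0.629, -0.078]]
0.16 72 [[0.613, -0.119], [0.619, -0.099], [0.635, -0.082]]
0.19 52 [[0.616, -0.114], [0.624, -0.102], [0.635, -0.088]]
0.22 19 [[0.617, -0.109], [0.623, -0.097], [0.63, -0.09]]
```

View pics/cr12.png

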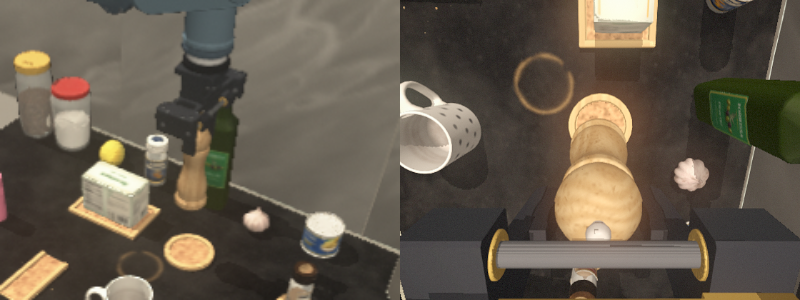

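Scene crop: mill held upright, its stand visible below; wrist view: stand rim centred behind the mill (600,112), mug and garlic clear.

play_rows(
  moves=[
    [-0.22,0.06,0,0,0,0],
    [0,0,1,0,0,0],
    [0,0,1,0,0,0],
    [0,0,1,0,0,0],
    [0,0,1,0,0,0],
    [0,0,1,0,0,0],
    [0,0,0.5,0,0,0],
    [0,0,0.4,0,0,0],
    [0,0,0,0,0,0],
    [0,0,0,0,0,0],
  ],
)

```text
time_s: 35.5
eef_pos: [0.6439, -0.1008, 0.2021]
tool_rot: [2.192, 2.249, 0.001]
contact_force: [-0.6, -0.5, -0.7]
grip_width: 0.54
grip_force: 19.8
```

```bash
python3 - <<'E'
from m import *
print(pose()[0],yaw(),state()['contact_force'])
a=snap('scene','scene13');b=snap('top','top13')
cv2.imwrite('pics/cr13.png',np.hstack([cv2.resize(a['color'][150:240,260:380,::-1],(400,300),interpolation=2),cv2.resize(b['color'][150:240,230:350,::-1],(400,300),interpolation=2)]))
E
```

```text
[ 0.64394395 -0.10077322  0.20211469] 91.45203037485939 [-0.62710258 -0.4872018  -0.74818161]
```

View pics/cr13.png

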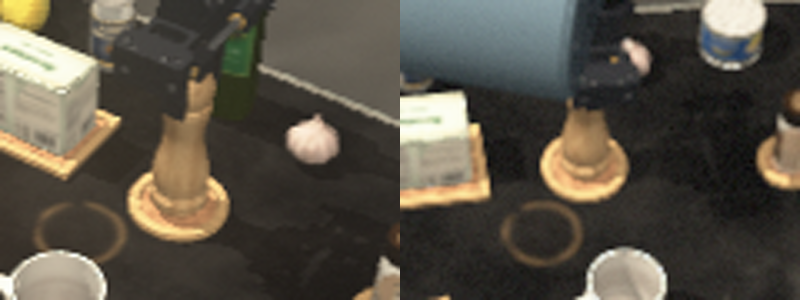

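The mill foot hangs centred over the recess in both views; lower and release.

play_rows(
  moves=[
    [0,0,0.25,0,0,0],
    [0,0,0.15,0,0,0],
    [0,0,0.07,0,0,0],
    [0,0,0,0,0,0],
    [0,0,0,0,0,0],
  ],
)

```text
time_s: 36.1
eef_pos: [0.6437, -0.1008, 0.1925]
tool_rot: [2.193, 2.249, 0.0]
contact_force: [-1.9, -0.4, 4.4]
grip_width: 0.534
grip_force: 19.5
```

play_rows(
  moves=[
    [0,0,0,0,0,0],
    [0,0,0,0,0,0],
    [0,0,0,0,0,0],
    [0,0,0,0,0,0],
    [0,0,0,0,0,0],
    [0,0,0,0,0,0],
    [0,0,0,0,0,0],
  ],
  gripper=0.9,
)

```text
time_s: 36.8
eef_pos: [0.6435, -0.1007, 0.1919]
tool_rot: [-2.193, -2.249, -0.0]
contact_force: [0.0, 0.0, 0.3]
grip_width: 0.899
grip_force: 0.0
```

play_rows(
  moves=[
    [0,0,-0.3,0,0,0],
    [0,0,-0.7,0,0,0],
    [0,0,-1,0,0,0],
    [0,0,-1,0,0,0],
    [0,0,-1,0,0,0],
    [0,0,-1,0,0,0],
    [0,0,-1,0,0,0],
    [0,0,-0.5,0,0,0],
    [0,0,0,0,0,0],
  ],
)

```text
time_s: 37.7
eef_pos: [0.6443, -0.1009, 0.3248]
tool_rot: [2.19, 2.246, 0.003]
contact_force: [-0.4, -0.1, 0.6]
grip_width: 0.896
grip_force: 0.0
```

```bash
python3 - <<'E'
from m import *
print(pose()[0],yaw())
for n in ('scene','top','wrist'):
    c=snap(n,n+'14'); P,m=comp(c,(0,0,0),(180,255,255),(.6435,-.099),.045,(.12,.19)); q=P[m]
    if len(q): print(n,len(q),np.nanpercentile(q,[2,50,98],axis=0).round(4).tolist(), np.nanmax(q[:,2]))
    # peeler
    hsv=cv2.cvtColor(c['color'],cv2.COLOR_RGB2HSV); P=cloud(c)
    near=(abs(P[...,0]-.39)<.11)&(abs(P[...,1]+.318)<.06)&(P[...,2]<.03)&(P[...,2]>-.01)
    m=near&((cv2.inRange(hsv,(15,110,100),(35,255,255))>0)|(cv2.inRange(hsv,(0,0,130),(180,90,255))>0))
    m=cv2.morphologyEx(m.astype(np.uint8),cv2.MORPH_CLOSE,np.ones((5,5)))
    ks=cv2.findContours(m,0,1)[0]
    if ks:
        k0=max(ks,key=cv2.contourArea)[:,0]; q=(onplane(c,k0,.012)[:,:2]*1000).astype(np.float32); R=cv2.minAreaRect(q); print(n,'peeler',R)
E
```

```text
[ 0.6442654  -0.10087087  0.32477628] 91.45005564148273
scene 258 [[0.6164, -0.1212, 0.1221], [0.6273, -0.1041, 0.1516], [0.6524, -0.0809, 0.1752]] 0.17873467229729345
scene peeler ((393.56390380859375, -318.19378662109375), (27.87580680847168, 164.30625915527344), 73.0306167602539)
top 144 [[0.6125, -0.1204, 0.1208], [0.6261, -0.1002, 0.152], [0.6512, -0.0822, 0.1733]] 0.18057607440479706
top peeler ((389.818603515625, -314.0827331542969), (24.412765502929688, 160.87774658203125), 77.45760345458984)
wrist 3641 [[0.6199, -0.1135, 0.1249], [0.6418, -0.089, 0.1575], [0.6635, -0.0712, 0.1735]] 0.17499756913949913
```

play_rows(
  moves=[
    [0,0,0,0,0,0.182],
    [0,0,0,0,0,0.182],
    [0,0,0,0,0,0.182],
    [0,0,0,0,0,0.182],
    [0,0,0,0,0,0.182],
    [0,0,0,0,0,0.182],
    [0,0,0,0,0,0.182],
    [0,0,0,0,0,0.182],
    [0,0,0,0,0,0.182],
    [0,0,0,0,0,0.182],
    [0,0,0,0,0,0.182],
    [0,0,0,0,0,0.182],
  ],
)

```text
time_s: 39.05
eef_pos: [0.643, -0.1005, 0.3201]
tool_rot: [-3.135, 0.197, 0.004]
contact_force: [-0.3, 0.1, -0.1]
grip_width: 0.902
grip_force: 0.0
```

play_rows(
  moves=[
    [0,0,0,0,0,0.182],
    [0,0,0,0,0,0],
    [-0.67,0.97,0,0,0,0],
    [-0.67,0.97,0,0,0,0],
    [-0.67,0.97,0,0,0,0],
    [-0.67,0.97,0,0,0,0],
    [-0.67,0.97,0,0,0,0],
    [-0.67,0.97,0,0,0,0],
    [-0.67,0.97,0,0,0,0],
    [-0.67,0.97,0,0,0,0],
    [-0.67,0.97,0,0,0,0],
    [-0.67,0.97,0,0,0,0],
  ],
)

```text
time_s: 40.25
eef_pos: [0.4627, -0.2536, 0.3211]
tool_rot: [-3.115, 0.404, 0.002]
contact_force: [-0.5, -0.5, -0.7]
grip_width: 0.9
grip_force: 0.0
```

play_rows(
  moves=[
    [-0.67,0.97,0,0,0,0],
    [-0.67,0.97,0,0,0,0],
    [-0.67,0.97,0,0,0,0],
    [-0.67,0.97,0,0,0,0],
    [0,0,0,0,0,0],
    [0,0,0,0,0,0],
  ],
)

```text
time_s: 40.85
eef_pos: [0.3918, -0.3142, 0.3214]
tool_rot: [-3.114, 0.409, 0.0]
contact_force: [-0.4, 0.5, 0.4]
grip_width: 0.9
grip_force: 0.0
```

```bash
python3 - <<'E'
from m import *
print(pose()[0],yaw(),state()['joint_positions'])
c=snap('wrist','wrist15'); v=cv2.cvtColor(c['color'],cv2.COLOR_RGB2HSV); P=cloud(c)
near=(abs(P[...,0]-.39)<.12)&(abs(P[...,1]+.318)<.07)&(P[...,2]<.04)&(P[...,2]>-.01)
y=near&(cv2.inRange(v,(15,110,90),(35,255,255))>0); b=near&(P[...,2]>.006)
for nm,m in (('handle',y),('all',b)):
    m=cv2.morphologyEx(m.astype(np.uint8),cv2.MORPH_OPEN,np.ones((3,3)))
    ks=cv2.findContours(m,0,1)[0]
    if not ks: continue
    k0=max(ks,key=cv2.contourArea)[:,0]
    for z in (.008,.016): print(nm,z,cv2.minAreaRect((onplane(c,k0,z)[:,:2]*1000).astype(np.float32)), np.nanpercentile(P[m>0][:,2],[50,90]))
E
```

```text
[ 0.39176002 -0.31423772  0.3214448 ] -14.967876880901976 [-9.13036564e-01 -2.69701781e-04  1.76424121e+00  4.81067077e-04
  1.37851374e+00  9.18906547e-01]
handle 0.008 ((364.82843017578125, -307.7564392089844), (25.164119720458984, 106.24698638916016), 74.60589599609375) [0.01416504 0.01596085]
handle 0.016 ((366.8958740234375, -308.26409912109375), (24.653535842895508, 104.09127807617188), 74.60584259033203) [0.01416504 0.01596085]
all 0.008 ((364.17816162109375, -308.1224670410156), (23.979045867919922, 105.15961456298828), 74.65245056152344) [0.01434683 0.01606636]
all 0.016 ((366.25885009765625, -308.6226501464844), (23.492530822753906, 103.02596282958984), 74.6525650024414) [0.01434683 0.01606636]
```

View pics/wrist15.png

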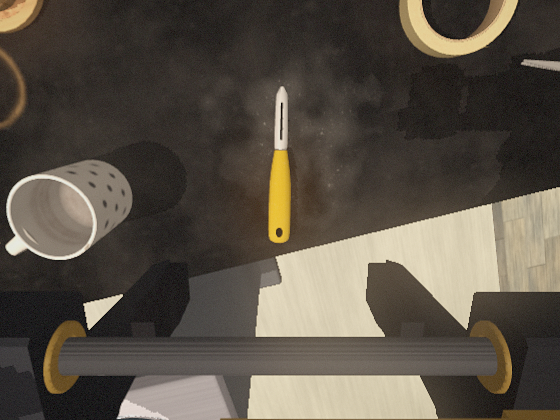

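Wrist view: peeler along the tool's x, handle end at (279,243), handle/blade joint (281,150), blade tip (282,87); mug (70,210) and tape (460,20) clear.

```bash
python3 - <<'E'
from m import *
c=load('wrist15'); q=onplane(c,[[279,243],[281,150],[282,87]],.008); print(q.round(4),np.linalg.norm(q[2]-q[0]))
mid=(q[0]+q[2])/2; u=(q[2]-q[0])/np.linalg.norm(q[2]-q[0]); print(mid,np.degrees(np.arctan2(u[1],u[0])))
g=mid-.01*u; print(g,delta(g[0],g[1],.0725))
E
```

```text
[[ 0.3124 -0.2935  0.008 ]
 [ 0.4156 -0.3232  0.008 ]
 [ 0.4772 -0.3405  0.008 ]] 0.17139265000099357
[ 0.39482203 -0.31701364  0.008     ] -15.905312793133172
[ 0.38520487 -0.31427315  0.008     ] [-0.33  0.12 12.45]
```

play_rows(
  moves=[
    [-0.33,0.12,0.5,0,0,0.02],
    [0,0,1,0,0,0],
    [0,0,1,0,0,0],
    [0,0,1,0,0,0],
    [0,0,1,0,0,0],
    [0,0,1,0,0,0],
    [0,0,1,0,0,0],
    [0,0,1,0,0,0],
    [0,0,1,0,0,0],
    [0,0,1,0,0,0],
    [0,0,1,0,0,0],
    [0,0,0.5,0,0,0],
  ],
  gripper=0.7,
)

```text
time_s: 42.1
eef_pos: [0.3842, -0.3132, 0.0996]
tool_rot: [-3.109, 0.433, 0.004]
contact_force: [-0.2, 0.4, 0.1]
grip_width: 0.698
grip_force: 0.0
```

play_rows(
  moves=[
    [0,0,0.4,0,0,0],
    [0,0,0.3,0,0,0],
    [0,0,0,0,0,0],
    [0,0,0,0,0,0],
  ],
)

```text
time_s: 42.5
eef_pos: [0.3852, -0.3152, 0.0884]
tool_rot: [3.111, -0.435, 0.001]
contact_force: [-0.4, -0.4, -0.2]
grip_width: 0.697
grip_force: 0.0
```

```bash
python3 - <<'E'
from m import *
print(pose()[0],yaw(),delta(.3852,-.3143,.0725),state()['contact_force'])
E
```

```text
[ 0.38517359 -0.31521626  0.08837422] -15.91697522225053 [-0.01 -0.04  0.79] [-0.36347961 -0.37979917 -0.15096644]
```

play_rows(
  moves=[
    [0,0,0.5,0,0,0],
    [0,0,0.29,0,0,0],
    [0,0,0,0,0,0],
    [0,0,0,0,0,0],
  ],
)

```text
time_s: 42.9
eef_pos: [0.3847, -0.3148, 0.0718]
tool_rot: [-3.111, 0.435, 0.001]
contact_force: [-0.1, -0.1, -0.5]
grip_width: 0.698
grip_force: 0.0
```

play_rows(
  moves=[
    [0,0,0,0,0,0],
    [0,0,0,0,0,0],
    [0,0,0,0,0,0],
    [0,0,0,0,0,0],
    [0,0,0,0,0,0],
    [0,0,0,0,0,0],
    [0,0,0,0,0,0],
    [0,0,0,0,0,0],
    [0,0,0,0,0,0],
    [0,0,0,0,0,0],
  ],
  gripper=0.1,
  newtons=20,
)

```text
time_s: 43.9
eef_pos: [0.3849, -0.315, 0.0722]
tool_rot: [3.111, -0.435, 0.0]
contact_force: [-0.5, 0.4, 1.6]
grip_width: 0.281
grip_force: 20.0
```

play_rows(
  moves=[
    [0,0,-0.3,0,0,0],
    [0,0,-0.7,0,0,0],
    [0,0,-1,0,0,0],
    [0,0,-1,0,0,0],
    [0,0,-1,0,0,0],
    [0,0,-1,0,0,0],
    [0,0,-1,0,0,0],
    [0,0,-1,0,0,0],
    [0,0,-1,0,0,0],
    [0,0,0,0,0,0],
  ],
)

```text
time_s: 44.9
eef_pos: [0.3859, -0.3162, 0.2358]
tool_rot: [3.107, -0.434, 0.007]
contact_force: [-0.1, -0.5, -0.4]
grip_width: 0.282
grip_force: 20.0
```

```bash
python3 - <<'E'
from m import *
print(pose()[0],yaw(),state()['joint_positions'])
c=snap('wrist','wrist16')
for t in ('wrist2','wrist10','scene7'):
    c=load(t); v=cv2.cvtColor(c['color'],cv2.COLOR_RGB2HSV); P=cloud(c); d=np.hypot(P[...,0]-.412,P[...,1]-.102)
    m=((cv2.inRange(v,(3,40,140),(30,255,255))>0)&(d<.1)&(abs(P[...,2])<.03)).astype(np.uint8)
    k0=max(cv2.findContours(m,0,1)[0],key=cv2.contourArea)[:,0]
    print(t,cv2.minAreaRect((onplane(c,k0,.01)[:,:2]*1000).astype(np.float32)))
E
```

```text
[ 0.38593518 -0.31619842  0.23583826] -15.914252122635261 [-9.24765585e-01  8.01533717e-02  1.86314310e+00  1.32919144e-05
  1.19168803e+00  9.23792452e-01]
wrist2 ((414.7677307128906, 107.11050415039062), (67.19945526123047, 129.49061584472656), 89.42344665527344)
wrist10 ((418.5438232421875, 105.39114379882812), (65.3505859375, 128.01528930664062), 89.38263702392578)
scene7 ((411.303466796875, 101.59873962402344), (70.46076965332031, 133.03317260742188), 89.09539031982422)
```

View pics/wrist16.png

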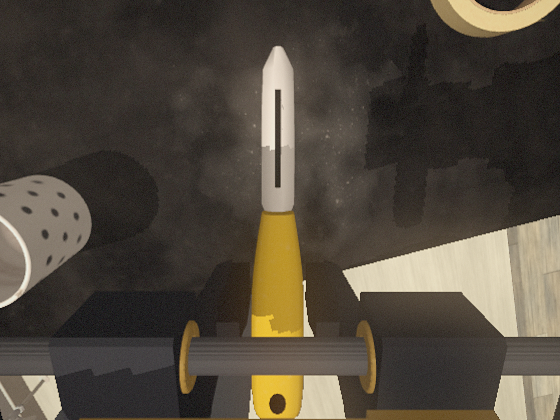

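Wrist view: peeler gripped straight (278,46 to 278,415) and level; mug and tape undisturbed.

play_rows(
  moves=[
    [0,0,0,0,0,-0.171],
    [0,0,0,0,0,-0.171],
    [0,-0.5,0,0,0,0],
    [0.04,-1,0,0,0,0],
    [0.04,-1,0,0,0,0],
    [0.04,-1,0,0,0,0],
    [0.04,-1,0,0,0,0],
    [0.04,-1,0,0,0,0],
    [0.04,-1,0,0,0,0],
    [0.04,-1,0,0,0,0],
    [0.04,-1,0,0,0,0],
    [0.04,-1,0,0,0,0],
  ],
)

```text
time_s: 46.15
eef_pos: [0.3932, -0.1225, 0.2318]
tool_rot: [-3.141, 0.016, 0.0]
contact_force: [0.6, 0.1, -1.3]
grip_width: 0.283
grip_force: 20.0
```

play_rows(
  moves=[
    [0.04,-1,0,0,0,0],
    [0.04,-1,0,0,0,0],
    [0.04,-1,0,0,0,0],
    [0.04,-1,0,0,0,0],
    [0.04,-1,0,0,0,0],
    [0.04,-1,0,0,0,0],
    [0.04,-1,0,0,0,0],
    [0.04,-1,0,0,0,0],
    [0.04,-1,0,0,0,0],
    [0.04,-1,0,0,0,0],
    [0.04,-1,0,0,0,0],
    [0,-0.5,0,0,0,0],
  ],
)

```text
time_s: 47.35
eef_pos: [0.4034, 0.1071, 0.2319]
tool_rot: [-3.141, 0.013, 0.001]
contact_force: [0.2, 0.6, -0.9]
grip_width: 0.28
grip_force: 20.0
```

play_rows(
  moves=[
    [0,0,0,0,0,0],
    [0,0,0,0,0,0],
  ],
)

```text
time_s: 47.55
eef_pos: [0.4043, 0.1051, 0.232]
tool_rot: [3.141, -0.014, -0.0]
contact_force: [-0.0, 0.8, -1.6]
grip_width: 0.281
grip_force: 20.0
```

```bash
python3 - <<'E'
from m import *
print(pose()[0],yaw(),delta(.4045,.1045,.0785))
a=snap('wrist','wrist17');c=snap('scene','scene17')
cv2.imwrite('pics/cr17.png',np.hstack([cv2.resize(a['color'][:,:,::-1],(400,300)),cv2.resize(c['color'][160:280,160:320,::-1],(400,300))]))
E
```

```text
[0.40431018 0.10505655 0.23201089] -0.4988314989828793 [0.01 0.03 7.68]
```

View pics/cr17.png

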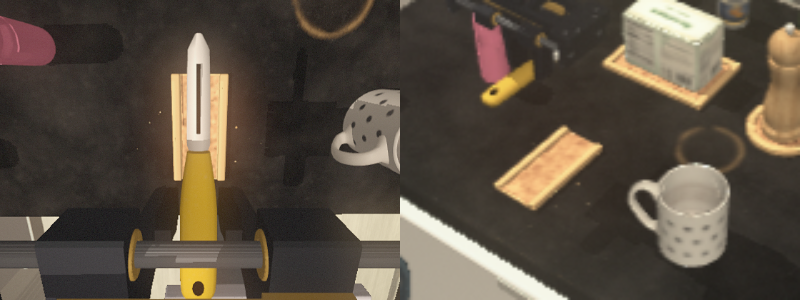

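Wrist view: peeler centred over the channel (blade column 199, rest 172–228); mug clear. Lower.

play_rows(
  moves=[
    [0,0,1,0,0,0],
    [0,0,1,0,0,0],
    [0,0,1,0,0,0],
    [0,0,1,0,0,0],
    [0,0,1,0,0,0],
    [0,0,1,0,0,0],
    [0,0,0.8,0,0,0],
    [0,0,0.5,0,0,0],
    [0,0,0.2,0,0,0],
    [0,0,0,0,0,0],
    [0,0,0,0,0,0],
  ],
)

```text
time_s: 48.75
eef_pos: [0.4054, 0.1047, 0.0827]
tool_rot: [3.142, -0.015, 0.002]
contact_force: [-1.2, 0.1, -0.4]
grip_width: 0.278
grip_force: 20.0
```

```bash
python3 - <<'E'
from m import *
print(pose()[0],delta(.4045,.1045,.0775),state()['contact_force'])
E
```

```text
[0.4053651  0.10474373 0.082689  ] [-0.04  0.01  0.26] [-1.17682313  0.13217547 -0.35542392]
```

play_rows(
  moves=[
    [0,0,0.15,0,0,0],
    [0,0,0.1,0,0,0],
    [0,0,0,0,0,0],
    [0,0,0,0,0,0],
  ],
)

```text
time_s: 49.15
eef_pos: [0.4049, 0.1049, 0.0773]
tool_rot: [3.142, -0.014, 0.001]
contact_force: [0.3, -0.4, -0.2]
grip_width: 0.281
grip_force: 20.0
```

play_rows(
  moves=[
    [0,0,0,0,0,0],
    [0,0,0,0,0,0],
    [0,0,0,0,0,0],
    [0,0,0,0,0,0],
    [0,0,0,0,0,0],
    [0,0,0,0,0,0],
    [0,0,0,0,0,0],
  ],
  gripper=0.7,
)

```text
time_s: 49.85
eef_pos: [0.4048, 0.1049, 0.0771]
tool_rot: [-3.142, 0.015, 0.0]
contact_force: [-0.0, -0.8, -0.2]
grip_width: 0.701
grip_force: 0.0
```

play_rows(
  moves=[
    [0,0,-0.3,0,0,0],
    [0,0,-0.7,0,0,0],
    [0,0,-1,0,0,0],
    [0,0,-1,0,0,0],
    [0,0,-1,0,0,0],
    [0,0,-1,0,0,0],
    [0,0,-1,0,0,0],
    [0,0,-1,0,0,0],
    [0,0,-1,0,0,0],
    [0,0,-1,0,0,0],
    [0,0,-1,0,0,0],
    [0,0,0,0,0,0],
  ],
)

```text
time_s: 51.05
eef_pos: [0.4062, 0.1049, 0.28]
tool_rot: [3.141, -0.014, 0.009]
contact_force: [0.9, 0.0, -0.1]
grip_width: 0.701
grip_force: 0.0
```

```bash
python3 - <<'E'
from m import *
print(pose()[0])
c=snap('wrist','wrist18'); d=snap('scene','scene18'); snap('top','top18')
cv2.imwrite('pics/cr18.png',np.hstack([cv2.resize(c['color'][:,:,::-1],(400,300)),cv2.resize(d['color'][120:300,140:400,::-1],(400,300))]))
P=cloud(c); v=cv2.cvtColor(c['color'],cv2.COLOR_RGB2HSV)
near=(abs(P[...,0]-.414)<.11)&(abs(P[...,1]-.1045)<.03)
m=near&(P[...,2]>.0135)&(P[...,2]<.04); q=P[m]; R=cv2.minAreaRect((q[:,:2]*1000).astype(np.float32)); print(R,np.nanpercentile(q[:,2],[5,50,95]))
for x0 in (.335,.35,.37,.39,.44,.46,.48):
    s=P[near&(abs(P[...,0]-x0)<.004)&(P[...,2]>.013)]; print(x0,np.nanpercentile(s[:,2],90).round(4),np.nanmedian(s[:,1]).round(4))
# others
for nm,xy,r,zr in (('jar',(.626,-.334),.04,(.09,.13)),('mill',(.6435,-.099),.045,(.12,.19)),('mug',(.41,-.11),.08,(.02,.1)),('tape',(.51,-.525),.07,(.01,.03))):
  for t in ('scene1','scene18'):
    P2,m=comp(load(t),(0,0,0),(180,255,255),xy,r,zr); print(nm,t,np.nanpercentile(P2[m],[2,50,98],axis=0).round(3).tolist())
E
```

```text
[0.40615114 0.10488899 0.28001819]
((384.82769775390625, 106.36151123046875), (23.497783660888672, 104.32742309570312), 89.99799346923828) [0.01535907 0.01942158 0.02138468]
0.335 0.0211 0.106
0.35 0.0212 0.1058
0.37 0.0213 0.1057
0.39 0.021 0.1055
0.44 0.0154 0.1051
0.46 nan nan
0.48 nan nan
jar scene1 [nan, nan, nan]
jar scene18 [[0.603, -0.351, 0.093], [0.615, -0.334, 0.11], [0.64, -0.315, 0.115]]
mill scene1 [nan, nan, nan]
mill scene18 [[0.616, -0.121, 0.121], [0.628, -0.104, 0.152], [0.652, -0.081, 0.176]]
mug scene1 [[0.38, -0.15, 0.022], [0.408, -0.107, 0.063], [0.458, -0.047, 0.093]]
mug scene18 [[0.38, -0.15, 0.022], [0.408, -0.106, 0.062], [0.458, -0.047, 0.093]]
tape scene1 [[0.461, -0.569, 0.011], [0.501, -0.524, 0.025], [0.558, -0.475, 0.029]]
tape scene18 [[0.46, -0.569, 0.011], [0.502, -0.524, 0.025], [0.559, -0.476, 0.029]]
  return np.nanmean(a, axis, out=out, keepdims=keepdims)
  return np.nanmean(a, axis, out=out, keepdims=keepdims)
```

View pics/cr18.png

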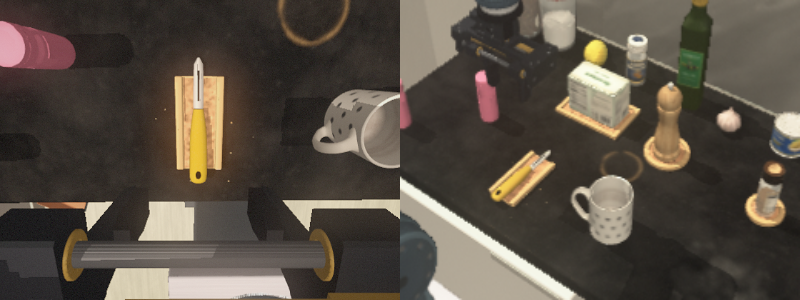

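Peeler lies level along the middle of the channel; jar, mill and box stand in their recesses; mug and tape unmoved.

```bash
python3 -c "
from h import *
print(finish_job())"
```

```text
the job is handed in; nothing more can be done
None
```

The spice jar, tea box, pepper mill and peeler are each down in their own stands and released, the mug and tape roll are unmoved in the last camera views, and the job is handed in after about 51 s of robot time; the hand-in returned no verdict.

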